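Switch the hot plate on in the safe order

TASK

Bring the hot plate into service at its switch boxes in the safe order: with closed fingers, first tip the mains box's large rocker fully over by pressing down its raised half, then press the fan box's wide bar key, and last the heater box's round key, each fully down so that it stays there. Only press: do not lift any of the boxes or bottles or push them out of place, and do not press the two small square keys of the fourth box.

Things in the scene. Friction and masses are not known exactly. Their poses are not given: they have to be found in the camera images.
- mains_box: Loose switch box on rubber feet, grey, 80 x 80 mm and 50 mm high, about 0.9 kg, turned at most 0.35 rad; origin at the centre of its underside, z up, x away from the robot and y to the left when not turned. Carries the one large white rocker, 64 mm long (along y), 36 mm wide, pivoting about the box's x at its centre, 60 mm up.
- fan_box: Loose switch box on rubber feet, grey, 80 x 80 mm and 50 mm high, about 0.9 kg, turned at most 0.35 rad; origin at the centre of its underside, z up, x away from the robot and y to the left when not turned. Carries the one wide bar key, 62 mm long (along the box's y) and 24 mm wide, in the middle of its top.
- heater_box: Loose switch box on rubber feet, grey, 80 x 80 mm and 50 mm high, about 0.9 kg, turned at most 0.35 rad; origin at the centre of its underside, z up, x away from the robot and y to the left when not turned. Carries the one round key, 36 mm across, in the middle of its top.
- jog_box: Loose switch box on rubber feet, grey, 80 x 80 mm and 50 mm high, about 0.9 kg, turned at most 0.35 rad; origin at the centre of its underside, z up, x away from the robot and y to the left when not turned. Carries two small square keys, 20 x 20 mm, side by side; they are to be left alone.
- rocker (a joint): Tilt of the rocker, which has two flat halves meeting in a shallow V over the pivot. 0 rad = off: the +y half stands raised 0.36 rad (outer edge 71 mm above the bench), the other is level. 0.36 rad = fully on: the +y half is level, 60 mm above the bench. It stays where it is left; pressing 20 mm from the pivot takes 2 to 4 N. It starts at 0 to 0.04 rad.
- rocker_press (a point): Point on the surface of the rocker's raised (+y) half, 20 mm from the pivot line, moving with it: 67 mm above the bench when off, 60 mm when fully on. Press down here.
- bar_key (a joint): Press depth of the wide bar key. Joint value 0 is up, 0.008 m is fully down (8 mm travel). It takes about 3 N to move (1 to 2 N more if pushed fast) and stays where it is left; it starts at 0 to 1 mm.
- bar_key_top (a point): Centre of the bar key's top face, 64 mm above the bench when up, 56 mm when fully down.
- round_key (a joint): Press depth of the round key. Joint value 0 is up, 0.008 m is fully down (8 mm travel). It takes about 3 N to move (1 to 2 N more if pushed fast) and stays where it is left; it starts at 0 to 1 mm.
- round_key_top (a point): Centre of the round key's top face, 64 mm above the bench when up, 56 mm when fully down.
- jog_left (a joint): Press depth of the square key on the jog box's +y side. Joint value 0 is up, 0.008 m is fully down (8 mm travel). It takes about 3 N to move (1 to 2 N more if pushed fast) and stays where it is left; it starts at 0 to 1 mm.
- jog_right (a joint): Press depth of the square key on the jog box's -y side. Joint value 0 is up, 0.008 m is fully down (8 mm travel). It takes about 3 N to move (1 to 2 N more if pushed fast) and stays where it is left; it starts at 0 to 1 mm.
- brown_bottle: Brown glass bottle with flat stopper, 43 mm across, 94 mm high, loose, standing among the boxes; origin at the centre of its underside, z up.
- clear_bottle: Clear glass bottle with flat stopper, 43 mm across, 90 mm high, loose, standing among the boxes; origin at the centre of its underside, z up.

How it is judged:
By the outcome, as a careful person would: the job done as asked, in the order asked, and still so for the second after the job is handed in, with the robot touching nothing.
It also fails if it takes over 48 s, if anything falls off the work surface, if the arm or the gripper's body presses on something with over 40 N, if the wrist force passes 120 N, or if a joint passes its speed limit or range.

ROBOT

A 6-joint arm with a two-finger parallel gripper is mounted at the origin on the work surface; the furniture and walls round the work are solid. World frame = base frame: x ahead of the robot, y to its left, z up, the work surface at z = 0. Lengths are in m, angles in rad, forces in N, time in s.
With the tool pointing down it reaches from about 0.3 to 0.85 m from the base axis. Payload 4.2 kg.
Tool frame: the origin (TCP) lies between the finger pads; the fingertips stand 17 mm ahead of it and the grasp point (between the pads) lies 2 mm behind it; z points along the fingers, y is the direction in which the jaws open and shut (so a half turn about z gives the same grasp; the last joint's range is limited). The gripper opens to 91 mm and grips with 3 to 60 N. Pads are 32 mm wide; open, the fingers measure 118 mm over their backs; the gripper's body (76 mm by 178 mm) begins 60 mm behind the grasp point.
Start: joints at [1.301, 0.32, 1.565, -0, 1.257, -0.02], TCP at [0.142, 0.557, 0.194] pointing down, gripper open.
Joint ranges: [-3.11, 3.11], [-0.84, 2.01], [0.21, 2.61], [-1.34, 4.49], [0.05, 2.63], [-2.56, 2.56]. Speed limits (rad/s): [2.57, 2.57, 3.14, 3.14, 3.14, 3.14].

INTERFACE

Orientations are given as a unit quaternion [x, y, z, w].
In Python, from plant import bot gives the robot as it stands.
- The arm moves only by the tool servo_tool, never from a script. Its argument "series" is a list that holds one entry, the list of rows, each a list of 7 numbers: the shift along the tool's x, y, z in cm, then the turn, a rotation vector about the tool's x, y, z in degrees, then the finger opening in cm, from 0 to 9.12. In form: [[[tx, ty, tz, ax, ay, az, jaw], ...]]. A call has 1 to 8 rows; each row is the pose to reach, as a shift and turn from the pose commanded when the call began, along the tool's axes at that moment; what a row does not reach only later rows make up. A row lasts 1/10 s, in which the tool goes at most 50 mm and 8.59 degrees, less where a joint would pass 70% of its speed; a pose out of reach is approached as far as the arm can. A call with a gripper value outside its range is refused whole. The fingers move at their own pace and stop on an object; "force" is the grip in N (left out, the last holds). Time passes only in rows, so rows that repeat a pose let the fingers close. It gives the time, the measured TCP pose, the force and the opening at its end, in the units of the state.
- bot.read_state(): the state, without advancing time (a new reading comes with each control period).
- bot.snapshot(name): name is "side" or "top" or "wrist"; returns a dict with "color" (480x640x3 uint8, red, green, blue), "vertical_fov" (degrees; the focal length in pixels is half the picture's height over the tangent of half this angle, whatever the lens; pixels are square), "cx", "cy" (the principal point, pixels), "k1" (the pictures are not rectified: a ray, as slopes to the right and down, at radius r is drawn at 1 + k1 r^2 times it, then the intrinsics apply), "R" (3x3) and "t" (3): a world point X has camera coordinates R X + t. Camera axes: x right, y down, z forward; pixel columns grow to the right and rows downward; lengths in m; the calibration is good to about 2 mm. A picture is of the moment at which its call begins. There is no depth.
- bot.hand_in(): hands the job in, once; it reports no verdict.
Trained networks look in a picture, given as the dict that the camera call returned (one of the last four; its "shot" number tells which), for a name from the list of things; names that differ only in an ending like _2 or _b are one class to them, and where a whole thing is asked for, a point or a joint stands for the part that bears it (a point fixed in the world has none). Each returns a list of dicts, best first, with "conf" (0 to 1); they miss things now and then, are a little off and sometimes report something else, mostly with a low value. They report only what shows in the picture. A call takes as long as a camera call.
- bot.masks_of(picture, label): "region" (480x640 bool, what is visible of it) and "pixel" ([column, row] in pixels, amid what is visible of it).
The state is a dict: "time_s": time; "qpos": joint angles; "joint_vel": joint speeds; "joint_torque": joint torques, N m; "tcp_pos": TCP position; "eef_rot": TCP orientation; "wrist_force": force on the tool from outside, world axes, zero at the start; "ft_torque": the same for the moment, N m; "finger_gap": finger opening in m.
Only numpy, scipy, OpenCV 4.12 (cv2) and the standard library are available. Lean on these libraries where they do the work, as an engineer would, in place of code of your own. Each camera call takes 0.05 s, during which the arm holds its last target.

## Working session

There is one attempt and no reset: what is moved stays moved. The work goes in short steps, Python scripts to look and compute and a tool call to move; the robot and the scene stay as the last step left them, time stands still between calls to the robot, and variables do not carry over. Pictures are saved under pics/ and viewed, and the job is handed in when it is done.

Besides the shell and the picture viewer there is one more tool, called after "Call:" as a command line: name --argument value ..., lists and objects as JSON in quotes. servo_tool: Moves the arm, as the interface text tells. Its arguments: {"type":"object","properties":{"series":{"type":"array","items":{"type":"array","items":{"type":"array","items":{"type":"number"}}}},"force":{"type":"number"}},"required":["series"]}

```bash
mkdir -p pics; ls
cat > h.py <<'E'
import numpy as np, cv2
from plant import bot
def save(p,name): cv2.imwrite('pics/'+name+'.png',cv2.cvtColor(p['color'],cv2.COLOR_RGB2BGR))
def intr(p):
    f=240/np.tan(np.radians(p['vertical_fov'])/2); return f
def proj(p,X):
    X=np.atleast_2d(X); c=X@np.array(p['R']).T+p['t']; s=c[:,:2]/c[:,2:]; r2=(s**2).sum(1,keepdims=True)
    return s*(1+p['k1']*r2)*intr(p)+[p['cx'],p['cy']]
def ray(p,uv):
    d=(np.array(uv,float)-[p['cx'],p['cy']])/intr(p); s=d.copy()
    for _ in range(30): s=d/(1+p['k1']*(s**2).sum())
    R=np.array(p['R']); o=-R.T@p['t']; v=R.T@np.array([s[0],s[1],1]); return o,v
def atz(p,uv,z):
    o,v=ray(p,uv); return o+v*(z-o[2])/v[2]
E
python3 - <<'E'
from h import *
s=bot.read_state(); print(s)
for n in ['top','side','wrist']:
    p=bot.snapshot(n); save(p,n+'0'); print(n,p['vertical_fov'],p['cx'],p['cy'],p['k1'],(-np.array(p['R']).T@p['t']).round(3))
    for l in ['mains_box','fan_box','heater_box','jog_box','rocker','bar_key','round_key','jog_left','brown_bottle','clear_bottle']:
        for m in bot.masks_of(p,l)[:3]:
            print(l,round(m['conf'],2),np.round(m['pixel']),m['region'].sum(), atz(p,m['pixel'],0.06).round(3))
E
```

```text
pics
{'time_s': 0.0, 'qpos': array([ 1.30100102e+00,  3.20304190e-01,  1.56567242e+00, -3.79078710e-06,
        1.25738514e+00, -2.00316836e-02]), 'joint_vel': array([ 0.00014273,  0.00034728,  0.00184865, -0.00071453,  0.00039558,
       -0.00092595]), 'joint_torque': array([-1.84598910e-03, -4.12462378e+01, -2.31966090e+01,  7.22762081e-02,
        4.57907771e-02, -1.67836506e-04]), 'tcp_pos': array([0.14200089, 0.55663708, 0.19301582]), 'eef_rot': array([ 1.24556834e-01,  9.92212080e-01, -8.75534144e-04, -1.25950729e-04]), 'wrist_force': array([-0.66061625,  0.5141859 , -0.47789844]), 'ft_torque': array([-0.02456921, -0.01022877,  0.02714793]), 'finger_gap': 0.09151104396368855}
top 54.55794272566665 321.8348980177453 232.96841970330044 -0.09856573024666708 [ 0.398 -0.122  0.932]
mains_box 0.62 [390. 276.] 1958 [ 0.47  -0.262  0.06 ]
fan_box 0.8 [244. 216.] 1850 [0.589 0.013 0.06 ]
heater_box 0.96 [389. 208.] 1831 [ 0.602 -0.267  0.06 ]
heater_box 0.43 [390. 276.] 1881 [ 0.471 -0.263  0.06 ]
jog_box 0.85 [326. 285.] 1792 [ 0.456 -0.142  0.06 ]
jog_box 0.18 [247. 218.] 1886 [0.586 
[... 537 characters left out ...]
6 ]
heater_box 0.68 [335. 184.] 2141 [ 0.598 -0.245  0.06 ]
jog_box 0.75 [367. 266.] 2639 [ 0.443 -0.127  0.06 ]
rocker 0.94 [402. 205.] 557 [ 0.473 -0.274  0.06 ]
bar_key 0.72 [240. 275.] 557 [0.593 0.012 0.06 ]
bar_key 0.6 [306. 224.] 1089 [ 0.578 -0.136  0.06 ]
round_key 0.27 [400. 206.] 510 [ 0.473 -0.272  0.06 ]
jog_left 0.71 [357. 264.] 200 [ 0.458 -0.12   0.06 ]
brown_bottle 0.92 [313. 322.] 1341 [0.445 0.009 0.06 ]
brown_bottle 0.54 [398. 220.] 2277 [ 0.458 -0.241  0.06 ]
brown_bottle 0.51 [340. 178.] 356 [ 0.599 -0.263  0.06 ]
clear_bottle 0.6 [304. 223.] 1112 [ 0.582 -0.136  0.06 ]
wrist 62.306747649376426 324.2183638547754 246.3354725642978 -0.04438880341456455 [0.071 0.575 0.384]
```

Run:
```python
import cv2
a=cv2.imread('pics/top0.png')[170:330,200:440]; cv2.imwrite('pics/topc.png',cv2.resize(a,None,fx=3.3,fy=3.3,interpolation=cv2.INTER_CUBIC))
a=cv2.imread('pics/side0.png')[150:370,190:450]; cv2.imwrite('pics/sidec.png',cv2.resize(a,None,fx=2.7,fy=2.7,interpolation=cv2.INTER_CUBIC))
```

```text
(no output)
```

View pics/topc.png

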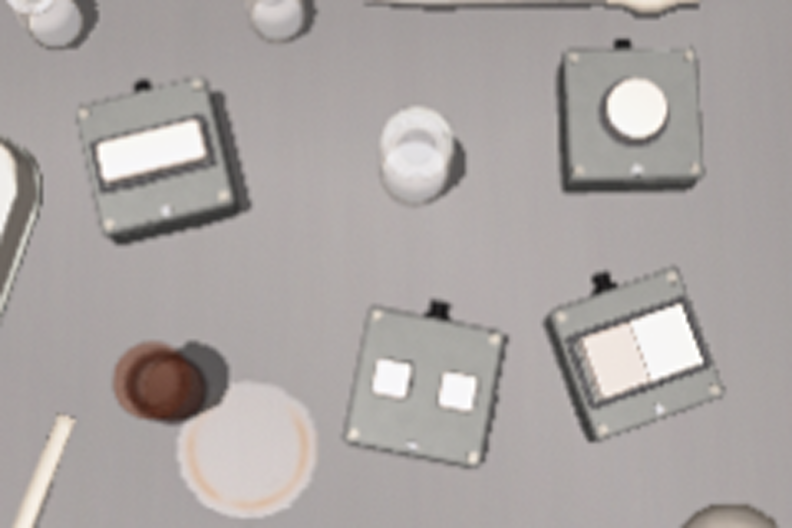

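View pics/sidec.png

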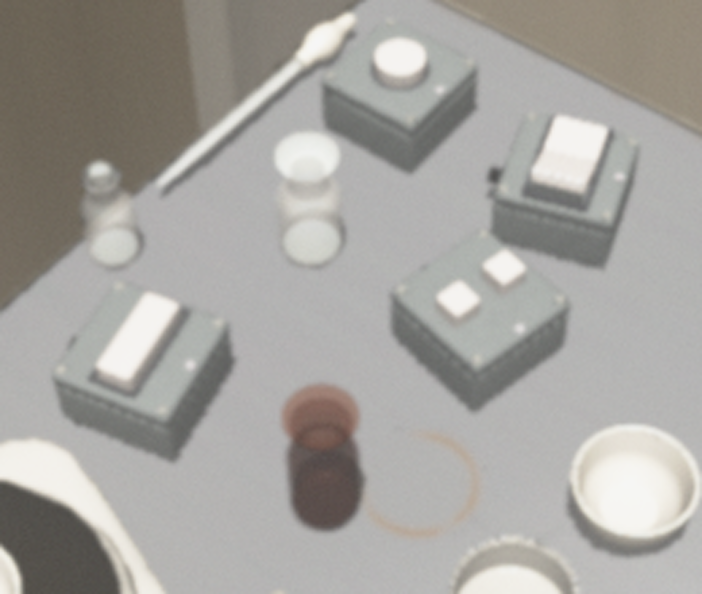

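View pics/top0.png

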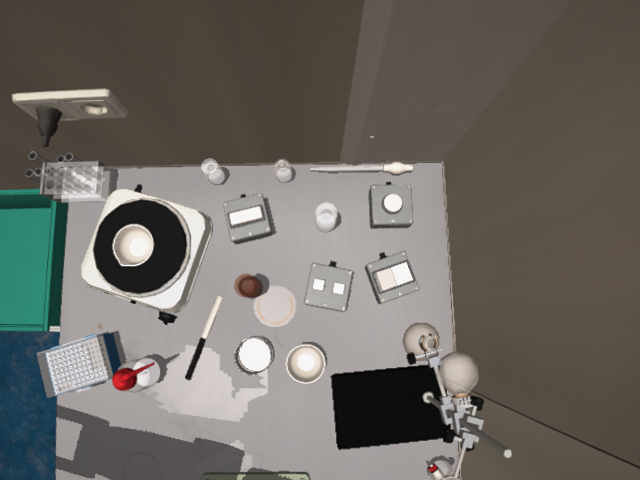

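View pics/side0.png

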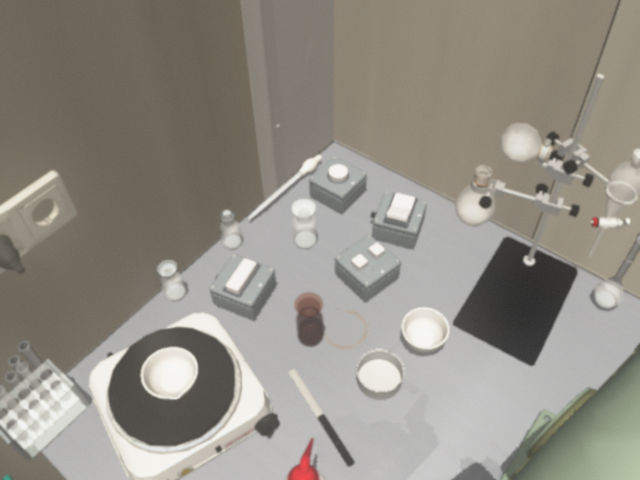

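View pics/wrist0.png

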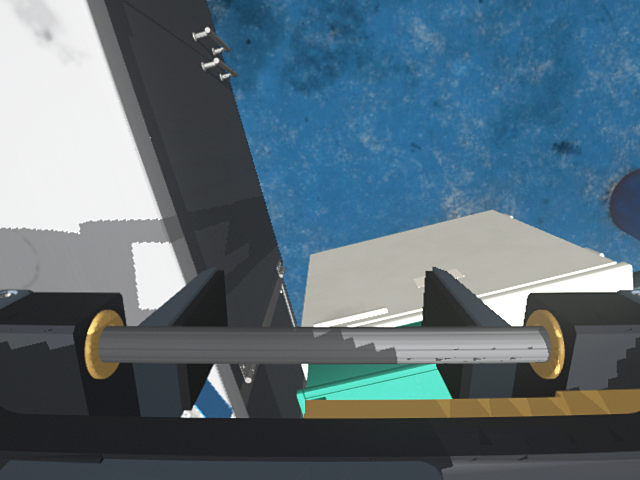

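```bash
cat > fit.py <<'E'
from h import *
from scipy.optimize import least_squares
for n in ['top','side']:
    p=bot.snapshot(n)
    print(n, [ (k,proj(p,[k[0],k[1],0]).round()[0]) for k in [(0,0),(0.3,0),(0.3,-0.35),(0.6,-0.265)]])
    for l,z in [('mains_box',0),('fan_box',0),('heater_box',0),('jog_box',0),('rocker',.062),('bar_key',.0635),('round_key',.0635),('brown_bottle',0),('clear_bottle',0)]:
        ms=bot.masks_of(p,l)
        if not ms: continue
        m=ms[0]['region'].astype(np.uint8); 
        c=max(cv2.findContours(m,cv2.RETR_EXTERNAL,cv2.CHAIN_APPROX_NONE)[0],key=cv2.contourArea)[:,0,:]
        W=np.array([atz(p,u,z or .05)[:2] for u in c])
        (cx,cy),(w,h),a=cv2.minAreaRect((W*1000).astype(np.float32))
        print(l,round(ms[0]['conf'],2),'c',round(cx,1),round(cy,1),'wh',round(w,1),round(h,1),'ang',round(a,1))
E
python3 fit.py
```

```text
top [((0, 0), array([256., 527.])), ((0.3, 0), array([254., 368.])), ((0.3, -0.35), array([433., 364.])), ((0.6, -0.265), array([384., 215.]))]
mains_box 0.64 c 473.6 -265.4 wh 90.0 86.2 ang 17.7
fan_box 0.71 c 589.9 8.7 wh 91.3 81.0 ang 14.8
heater_box 0.65 c 611.1 -269.7 wh 88.9 90.5 ang 89.1
jog_box 0.83 c 457.4 -145.7 wh 81.5 90.7 ang 78.3
rocker 0.7 c 470.3 -268.7 wh 36.0 63.6 ang 18.0
bar_key 0.65 c 590.1 8.6 wh 24.8 60.2 ang 15.8
round_key 0.83 c 608.0 -270.1 wh 39.6 42.4 ang 43.7
brown_bottle 0.88 c 458.7 5.0 wh 51.5 45.3 ang 89.2
clear_bottle 0.67 c 589.7 -143.4 wh 40.8 55.6 ang 89.1
side [((0, 0), array([575., 508.])), ((0.3, 0), array([394., 390.])), ((0.3, -0.35), array([501., 246.])), ((0.6, -0.265), array([341., 200.]))]
mains_box 0.98 c 466.5 -251.8 wh 92.9 121.4 ang 19.3
fan_box 0.64 c 581.5 20.3 wh 97.5 102.1 ang 14.2
heater_box 0.61 c 601.6 -255.2 wh 102.2 112.8 ang 0.8
jog_box 0.96 c 446.8 -133.3 wh 103.2 100.0 ang 78.5
rocker 0.72 c 469.7 -267.1 wh 36.1 59.9 ang 15.3
bar_key 0.59 c 588.9 13.6 wh 30.4 68.1 ang 13.3
round_key 0.76 c 608.5 -263.5 wh 41.1 44.5 ang 71.5
brown_bottle 0.71 c 459.8 3.5 wh 42.2 97.0 ang 38.3
clear_bottle 0.68 c 587.3 -141.5 wh 42.7 114.6 ang 42.0
```

Run:
```python
from h import *
t=bot.snapshot('top'); s=bot.snapshot('side')
def tri(a,b):
    o1,v1=ray(t,a);o2,v2=ray(s,b)
    A=np.array([v1,-v2]).T; k=np.linalg.lstsq(A,o2-o1,rcond=None)[0]
    x,y=o1+k[0]*v1,o2+k[1]*v2; return ((x+y)/2).round(3),np.linalg.norm(x-y).round(3)
print('flask',tri((421,337),(476,205)));print('sphere',tri((458,374),(520,141)))
print('rodbase',atz(s,(530,261),0)); print('flask neck',tri((424,343),(483,172)))
print('clamp', tri((428,398),(622,190)))
for n,uv in [('mains',(395,277)),]: print(n,tri(uv,(402,206)))
print('round',tri((393,203),(338,172)),'bar',tri((245,215),(240,274)))
print('bench corners',[atz(t,u,0).round(2) for u in [(442,163),(455,300),(62,165),(60,400)]])
i=np.hstack([t['color'][300:480,300:540],s['color'][60:240,430:640]]);cv2.imwrite('pics/stand.png',cv2.resize(i[:,:,::-1],None,fx=1.75,fy=1.75,interpolation=cv2.INTER_CUBIC))
```

```text
flask (array([ 0.355, -0.306,  0.11 ]), np.float64(0.007))
sphere (array([ 0.314, -0.321,  0.261]), np.float64(0.004))
rodbase [ 0.2421265  -0.35080759  0.        ]
flask neck (array([ 0.351, -0.29 ,  0.2  ]), np.float64(0.005))
clamp (array([ 0.216, -0.295,  0.255]), np.float64(0.126))
mains (array([ 0.469, -0.271,  0.063]), np.float64(0.002))
round (array([ 0.612, -0.274,  0.059]), np.float64(0.002)) bar (array([0.592, 0.012, 0.062]), np.float64(0.002))
bench corners [array([ 0.71, -0.39,  0.  ]), array([ 0.42, -0.4 ,  0.  ]), array([0.72, 0.42, 0.  ]), array([0.24, 0.39, 0.  ])]
```

View pics/stand.png

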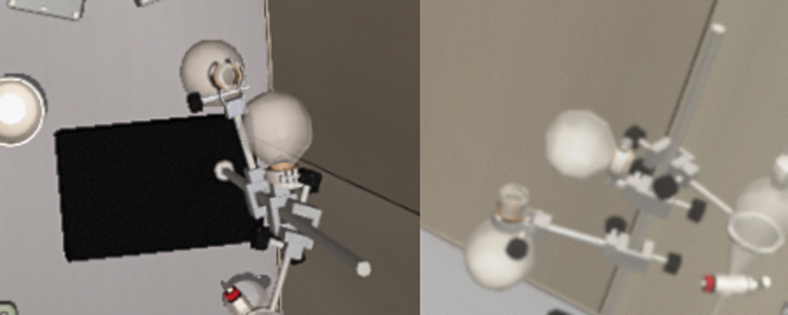

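```bash
cat > go.py <<'E'
from h import *
import sys
from scipy.spatial.transform import Rotation as Ro
s=bot.read_state(); R=Ro.from_quat(s['eef_rot']).as_matrix(); p=s['tcp_pos']
print('t',s['time_s'],'tcp',p.round(4),'yaz',round(np.degrees(np.arctan2(R[1,1],R[0,1])),2),'F',s['wrist_force'].round(2),'gap',round(s['finger_gap'],4),'q',s['qpos'].round(2),'tilt',R[:,2].round(4))
def go(x,y,z,az):
    a=np.radians(az); yv=np.array([np.cos(a),np.sin(a),0]); zv=np.array([0,0,-1.]); T=np.array([np.cross(yv,zv),yv,zv]).T
    rv=Ro.from_matrix(R.T@T).as_rotvec(degrees=True)
    print((x,y,z,az),'->',(R.T@(np.array([x,y,z])-p)*100).round(2),rv.round(2))
v=list(map(float,sys.argv[1:]))
for i in range(0,len(v),4): go(*v[i:i+4])
E
python3 go.py 0.36 0.30 0.30 18
python3 - <<'E'
from h import *
s=bot.snapshot('side');t=bot.snapshot('top')
o1,v1=ray(t,(122,379));o2,v2=ray(s,(303,474));k=np.linalg.lstsq(np.array([v1,-v2]).T,o2-o1,rcond=None)[0];print(o1+k[0]*v1,o2+k[1]*v2)
E
```

```text
t 2.75 tcp [0.1422 0.5572 0.1939] yaz 75.69 F [-0.83 -0.63 -0.43] gap 0.0911 q [ 1.3   0.32  1.56 -0.    1.26 -0.02] tilt [ 1.e-04  1.e-04 -1.e+00]
(0.36, 0.3, 0.3, 18.0) -> [-27.46 -19.53 -10.61] [ 1.000e-02 -0.000e+00  5.769e+01]
[0.29571829 0.20953646 0.12958258] [0.29664124 0.21006206 0.12968217]
```

Call:
servo_tool --series '[[[0,0,-6,0,0,0,0],[-3,-2,-10.6,0,0,8,0],[-27.5,-19.5,-10.6,0,0,57.7,0],[-27.5,-19.5,-10.6,0,0,57.7,0],[-27.5,-19.5,-10.6,0,0,57.7,0],[-27.5,-19.5,-10.6,0,0,57.7,0],[-27.5,-19.5,-10.6,0,0,57.7,0],[-27.5,-19.5,-10.6,0,0,57.7,0]]]' --force 20

```text
time_s: 3.65
tcp_pos: [0.3546, 0.3065, 0.2997]
eef_rot: [0.59, 0.807, 0.0, 0.0]
wrist_force: [0.2, 0.8, 0.5]
finger_gap: 0.0299
```

```bash
python3 go.py 0.43 0.0 0.28 -30
```

```text
t 3.65 tcp [0.3546 0.3065 0.2997] yaz 17.7 F [0.2  0.82 0.53] gap 0.0299 q [0.69 0.1  1.59 0.   1.45 0.38] tilt [ 7.e-04  6.e-04 -1.e+00]
(0.43, 0.0, 0.28, -30.0) -> [-31.49  -2.14   1.96] [ 4.00e-02 -4.00e-02  4.77e+01]
```

Call:
servo_tool --series '[[[-31.5,-2.1,2,0,0,47.7,0],[-31.5,-2.1,2,0,0,47.7,0],[-31.5,-2.1,2,0,0,47.7,0],[-31.5,-2.1,2,0,0,47.7,0],[-31.5,-2.1,2,0,0,47.7,0],[-31.5,-2.1,2,0,0,47.7,0],[-31.5,-2.1,2,0,0,47.7,0],[-31.5,-2.1,2,0,0,47.7,0]]]'

```text
time_s: 4.45
tcp_pos: [0.4313, -0.0, 0.2792]
eef_rot: [0.866, 0.5, -0.0, 0.0]
wrist_force: [-0.4, 0.5, 0.8]
finger_gap: 0.0005
```

```bash
python3 go.py 0.462 -0.247 0.15 -73
python3 - <<'E'
from h import *
p=bot.snapshot('wrist'); save(p,'wrist1')
for l,z in [('rocker',.062),('bar_key',.0635),('round_key',.0635),('mains_box',.05),('fan_box',.05),('heater_box',.05)]:
    for ms in bot.masks_of(p,l)[:1]:
        m=ms['region'].astype(np.uint8)
        c=max(cv2.findContours(m,cv2.RETR_EXTERNAL,cv2.CHAIN_APPROX_NONE)[0],key=cv2.contourArea)[:,0,:]
        W=np.array([atz(p,u,z)[:2] for u in c])
        print(l,round(ms['conf'],2),ms['pixel'],cv2.minAreaRect((W*1000).astype(np.float32)))
E
```

```text
t 4.45 tcp [ 0.4313 -0.      0.2792] yaz -29.97 F [-0.44  0.5   0.79] gap 0.0005 q [-0.03  0.04  1.7  -0.    1.4   0.5 ] tilt [-3.e-04 -2.e-04 -1.e+00]
(0.462, -0.247, 0.15, -73.0) -> [-19.86  15.    12.92] [0.000e+00 2.000e-02 4.303e+01]
rocker 0.93 [468.8, 389.3] ((470.45379638671875, -268.0789794921875), (36.49196243286133, 60.880916595458984), 18.713350296020508)
bar_key 0.68 [456.0, 124.9] ((588.1951904296875, 11.51622200012207), (27.21148109436035, 63.36681365966797), 12.399751663208008)
round_key 0.74 [573.4, 319.7] ((614.5083618164062, -248.37661743164062), (11.20093059539795, 25.150035858154297), 59.29190444946289)
mains_box 0.66 [475.7, 383.8] ((479.15301513671875, -274.3353576660156), (73.04610443115234, 66.13215637207031), 15.668272018432617)
fan_box 0.84 [450.0, 123.8] ((588.5165405273438, 12.39474105834961), (90.52979278564453, 83.38019561767578), 13.988717079162598)
heater_box 0.62 [560.2, 308.8] ((614.0919189453125, -229.2507781982422), (57.8475456237793, 110.39415740966797), 60.85385513305664)
```

View pics/wrist1.png

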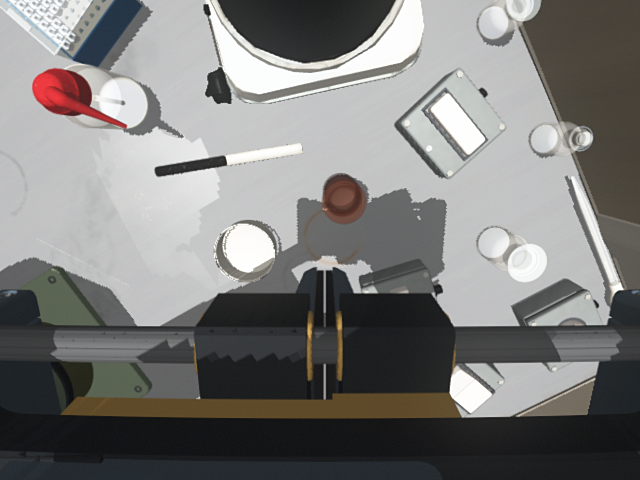

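```bash
python3 go.py 0.464 -0.249 0.11 -72.5
```

```text
t 4.8 tcp [0.4309 0.0031 0.2795] yaz -29.59 F [-0.33  0.21 -0.49] gap 0.0001 q [-0.02  0.04  1.7   0.    1.4   0.5 ] tilt [ 3.e-04  3.e-04 -1.e+00]
(0.464, -0.249, 0.11, -72.5) -> [-20.3   15.33  16.95] [-0.000e+00 -2.000e-02  4.291e+01]
```

Call:
servo_tool --series '[[[-20.3,15.3,10,0,0,42.9,0],[-20.3,15.3,10,0,0,42.9,0],[-20.3,15.3,10,0,0,42.9,0],[-20.3,15.3,10,0,0,42.9,0],[-20.3,15.3,10,0,0,42.9,0],[-20.3,15.3,17,0,0,42.9,0],[-20.3,15.3,17,0,0,42.9,0],[-20.3,15.3,17,0,0,42.9,0]]]'

```text
time_s: 5.6
tcp_pos: [0.4607, -0.2488, 0.1053]
eef_rot: [0.989, 0.151, -0.004, -0.003]
wrist_force: [-0.6, 0.4, 0.6]
finger_gap: 0.0005
```

```bash
python3 - <<'E'
from h import *
for n in ['top','side']:
    p=bot.snapshot(n)
    x,y=proj(p,[.464,-.249,.07])[0].astype(int); c=p['color'][y-70:y+70,x-90:x+90][:,:,::-1]
    cv2.imwrite(f'pics/m_{n}.png',cv2.resize(c,None,fx=3,fy=3,interpolation=cv2.INTER_CUBIC))
a=np.hstack([cv2.imread('pics/m_top.png'),cv2.imread('pics/m_side.png')]);cv2.imwrite('pics/m1.png',cv2.resize(a,(800,311)))
E
python3 go.py 0.464 -0.249 0.11 -72.5
```

```text
t 5.7 tcp [ 0.4638 -0.2495  0.1098] yaz -72.57 F [-0.69  0.28 -0.03] gap 0.0002 q [-0.52  0.31  1.8   0.    1.03  0.75] tilt [-0.e+00  4.e-04 -1.e+00]
(0.464, -0.249, 0.11, -72.5) -> [ 0.03 -0.04 -0.02] [-0.02 -0.01 -0.07]
```

View pics/m1.png

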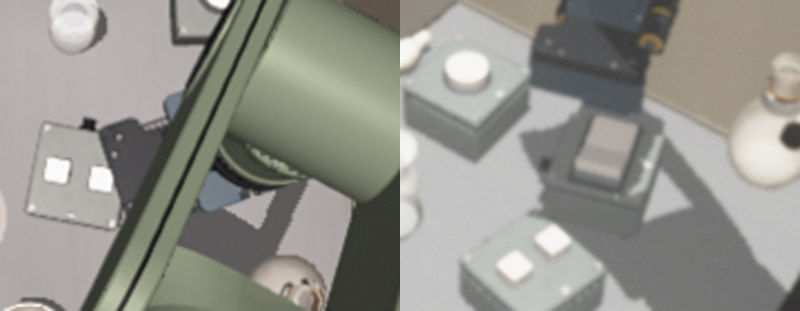

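Run:
```python
from h import *
from scipy.spatial.transform import Rotation as Ro
p=bot.snapshot('side'); s=bot.read_state(); R=Ro.from_quat(s['eef_rot']).as_matrix()
im=p['color'][:,:,::-1].copy()
im=cv2.resize(im[80:280,300:500],None,fx=3,fy=3,interpolation=cv2.INTER_CUBIC)
def d(X,c): 
    for u in proj(p,X): cv2.circle(im,tuple(((u-[300,80])*3).astype(int)),3,c,-1)
tip=[s['tcp_pos']+R@np.array([a,b,.017]) for a in (-.016,.016) for b in (-.0135,.0135)]
d(np.array(tip),(0,0,255))
d(np.array([[.464,-.249,.067],[.464,-.249,.05]]),(0,255,0))
a=np.radians(17.5);c=np.array([.470,-.268,0]);ux=np.array([np.cos(a),np.sin(a),0]);uy=np.array([-np.sin(a),np.cos(a),0])
d(np.array([c+i*.04*ux+j*.04*uy+[0,0,z] for i in(-1,1) for j in (-1,1) for z in (0,.05)]),(255,0,0))
cv2.imwrite('pics/m2.png',im)
```

```text
(no output)
```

View pics/m2.png

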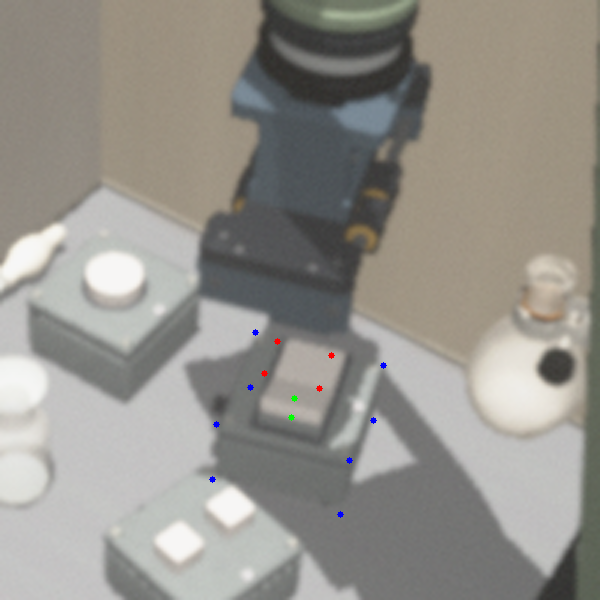

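Run:
```python
from h import *
from scipy.spatial.transform import Rotation as Ro
p=bot.snapshot('side'); s=bot.read_state(); R=Ro.from_quat(s['eef_rot']).as_matrix()
im0=p['color'][:,:,::-1].copy()
x0,y0,k=360,140,8
c=im0[y0:y0+90,x0:x0+75]; c=np.clip(((c/255.)**0.6)*255,0,255).astype(np.uint8)
A=cv2.resize(c,None,fx=6,fy=6,interpolation=cv2.INTER_NEAREST); k=6; B=A.copy()
def d(X,c): 
    for u in proj(p,X): cv2.circle(B,tuple(((u+.5-[x0,y0])*k).astype(int)),3,c,-1)
for z,c in ((.017,(0,0,255)),(-.058,(0,255,255))):
    d(np.array([s['tcp_pos']+R@np.array([a,b,z]) for a in (-.016,.016) for b in (-.0135,.0135)]),c)
a=np.radians(17.5);c=np.array([.470,-.268,0]);ux=np.array([np.cos(a),np.sin(a),0]);uy=np.array([-np.sin(a),np.cos(a),0])
d(np.array([c+i*.018*ux+j*.032*uy+[0,0,.071 if j>0 else .06] for i in(-1,1) for j in (-1,0,1)]),(0,255,0))
print(s['tcp_pos'],s['finger_gap'])
cv2.imwrite('pics/m3.png',cv2.resize(np.hstack([A,B]),None,fx=.88,fy=.88))
```

```text
[ 0.46484596 -0.24989442  0.1114951 ] 0.000504216508079207
```

View pics/m3.png

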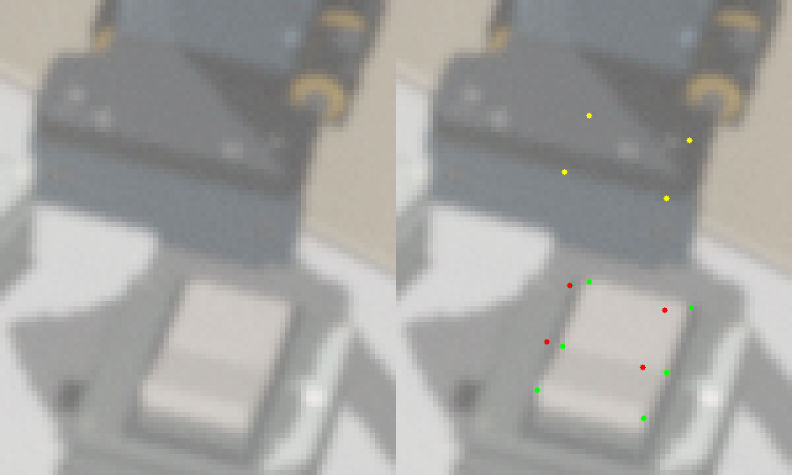

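Run:
```python
from h import *
from scipy.spatial.transform import Rotation as Ro
p=bot.snapshot('side'); s=bot.read_state(); R=Ro.from_quat(s['eef_rot']).as_matrix()
im0=p['color'][:,:,::-1].copy()
x0,y0,k=350,100,5
c=im0[y0:y0+120,x0:x0+110]; c=np.clip(((c/255.)**0.6)*255,0,255).astype(np.uint8)
B=cv2.resize(c,None,fx=k,fy=k,interpolation=cv2.INTER_NEAREST)
def d(X,c): 
    for u in proj(p,X): cv2.circle(B,tuple(((u+.5-[x0,y0])*k).astype(int)),3,c,-1)
d(np.array([s['tcp_pos']+R@np.array([a,b,-.062]) for a in (-.038,.038) for b in (-.089,.089)]),(0,0,255))
d(np.array([s['tcp_pos']+R@np.array([a,b,.017]) for a in (-.016,.016) for b in (-.0135,.0135)]),(0,255,0))
cv2.imwrite('pics/m4.png',B)
```

```text
(no output)
```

View pics/m4.png

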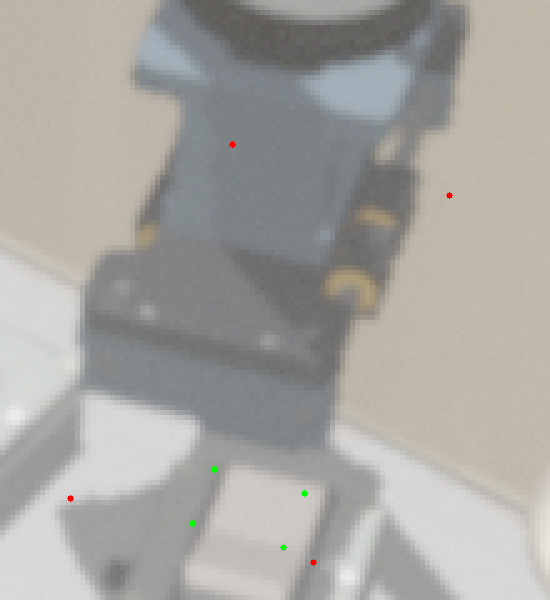

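Run:
```python
from h import *
from scipy.spatial.transform import Rotation as Ro
p=bot.snapshot('wrist'); s=bot.read_state(); R=Ro.from_quat(s['eef_rot']).as_matrix()
B=p['color'][:,:,::-1].copy()
def d(X,c): 
    for u in proj(p,X): cv2.circle(B,tuple((u).astype(int)),3,c,-1)
d(np.array([s['tcp_pos']+R@np.array([a,b,.017]) for a in (-.016,.016) for b in (-.0135,.0135)]),(0,255,0))
d(np.array([[.464,-.249,.067]]),(0,0,255))
a=np.radians(17.5);c=np.array([.470,-.268,0]);ux=np.array([np.cos(a),np.sin(a),0]);uy=np.array([-np.sin(a),np.cos(a),0])
d(np.array([c+i*.04*ux+j*.04*uy+[0,0,z] for i in(-1,1) for j in (-1,1) for z in (0,.05)]),(255,0,0))
print(s['tcp_pos'], -np.array(p['R']).T@p['t'])
cv2.imwrite('pics/w2.png',B)
```

```text
[ 0.46466579 -0.24991965  0.11150774] [ 0.53350131 -0.22755361  0.30225085]
```

View pics/w2.png

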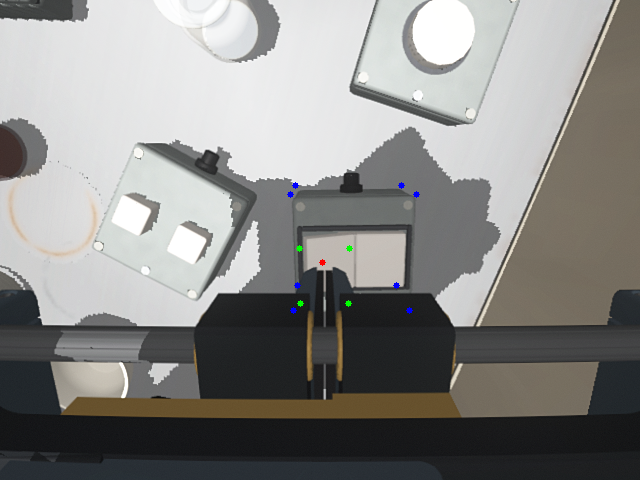

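Run:
```python
from h import *
p=bot.snapshot('wrist')
C=[(137,143),(256,199),(195,300),(93,247)]
W=np.array([atz(p,u,.05)[:2]*1000 for u in C]); print(W.round(1)); print([np.linalg.norm(W[i]-W[(i+1)%4]).round(1) for i in range(4)], W.mean(0))
print('heater r', [atz(p,u,.064)[:2].round(4) for u in [(412,32),(475,32),(444,66)]])
t=bot.snapshot('top')
save(t,'top2'); save(p,'w2raw')
```

```text
[[ 498.3 -117.4]
 [ 486.5 -197.5]
 [ 407.  -175.3]
 [ 423.2 -101.4]]
[np.float64(80.9), np.float64(82.5), np.float64(75.6), np.float64(76.8)] [ 453.78120618 -147.88838733]
heater r [array([ 0.6042, -0.2567]), array([ 0.6152, -0.29  ]), array([ 0.5933, -0.2799])]
```

View pics/top2.png

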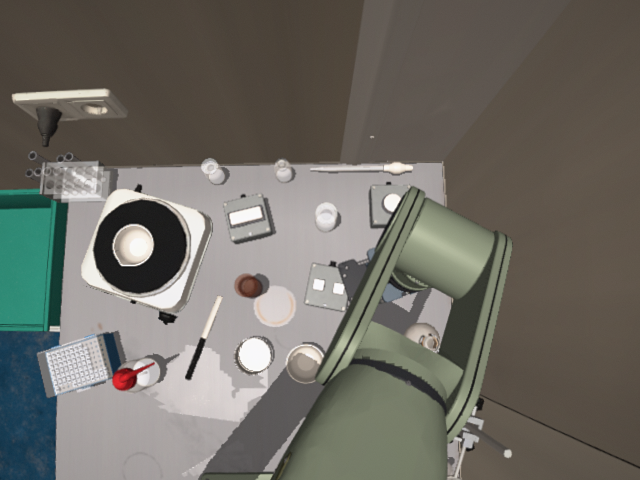

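Call:
servo_tool --series '[[[0,0,0.6,0,0,0,0],[0,0,1.2,0,0,0,0],[0,0,1.6,0,0,0,0],[0,0,1.6,0,0,0,0]]]'

```text
time_s: 6.4
tcp_pos: [0.4626, -0.2497, 0.0924]
eef_rot: [0.989, 0.151, -0.001, -0.001]
wrist_force: [-0.3, 0.5, -0.3]
finger_gap: 0.0003
```

```bash
python3 go.py 0.464 -0.249 0.09 -72.5
python3 - <<'E'
from h import *
p=bot.snapshot('side');B=cv2.resize(p['color'][100:240,330:470,::-1],None,fx=4,fy=4,interpolation=cv2.INTER_CUBIC);cv2.imwrite('pics/m5.png',B)
E
```

```text
t 6.4 tcp [ 0.4626 -0.2497  0.0924] yaz -72.61 F [-0.28  0.55 -0.35] gap 0.0003 q [-0.52  0.33  1.82  0.    0.99  0.75] tilt [-0.0018  0.0011 -1.    ]
(0.464, -0.249, 0.09, -72.5) -> [ 0.15 -0.03  0.24] [-0.09  0.08 -0.11]
```

View pics/m5.png

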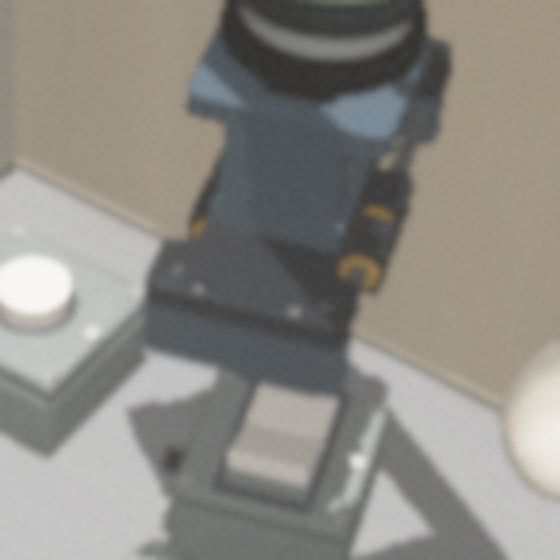

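Run:
```python
from h import *
from scipy.spatial.transform import Rotation as Ro
p=bot.snapshot('side'); s=bot.read_state(); R=Ro.from_quat(s['eef_rot']).as_matrix()
for zt in (-.062,-.04,-.03,0.017):
    print(zt,[(R.T@(atz(p,u,s['tcp_pos'][2]-zt)-s['tcp_pos'])*1000).round(1) for u in [(366.5,186),(416,199),(370,167),(412,176)]])
```

```text
-0.062 [array([ 48.9, -42.9, -62. ]), array([-32.6, -43.3, -62. ]), array([ 57.1,   1.1, -62. ]), array([-13.3,   4.6, -62. ])]
-0.04 [array([ 54.8, -21.5, -40. ]), array([-29.4, -22. , -40. ]), array([ 63.3,  23.9, -40. ]), array([ -9.4,  27.5, -40. ])]
-0.03 [array([ 57.5, -11.9, -30. ]), array([-27.9, -12.3, -30. ]), array([ 66.2,  34.3, -30. ]), array([ -7.6,  37.9, -30. ])]
0.017 [array([70.2, 33.7, 17. ]), array([-21. ,  33.2,  17. ]), array([79.5, 82.9, 16.9]), array([ 0.7, 86.8, 17. ])]
```

Run:
```python
from h import *
from scipy.spatial.transform import Rotation as Ro
p=bot.snapshot('wrist'); s=bot.read_state(); R=Ro.from_quat(s['eef_rot']).as_matrix()
save(p,'w3')
print('cam in tool',R.T@(-np.array(p['R']).T@p['t']-s['tcp_pos']), 'axis',(R.T@np.array(p['R'])[2]).round(3))
for zt in (.017,0,-.025,-.04):
    print(zt,[(R.T@(atz(p,u,s['tcp_pos'][2]-zt)-s['tcp_pos'])*1000).round(1) for u in [(318,268),(333,268),(304,290),(347,290)]])
c=p['color'][200:420,180:470,::-1]; cv2.imwrite('pics/w3c.png',cv2.resize(np.clip(((c/255.)**.5)*255,0,255).astype(np.uint8),None,fx=2.7,fy=2.7))
```

```text
cam in tool [ 0.07274205 -0.00022424 -0.19018179] axis [-0.26  -0.     0.966]
0.017 [array([ 4.7, -3.7, 17. ]), array([ 4.7,  4.5, 17. ]), array([ -8.1, -11.6,  17. ]), array([-8.1, 12.4, 17. ])]
0 [array([10.3, -3.4,  0. ]), array([10.3,  4.1, -0. ]), array([ -1.5, -10.7,   0. ]), array([-1.5, 11.3, -0. ])]
-0.025 [array([ 18.5,  -3. , -25. ]), array([ 18.5,   3.5, -25. ]), array([  8.2,  -9.3, -25. ]), array([  8.2,   9.8, -25. ])]
-0.04 [array([ 23.4,  -2.8, -40. ]), array([ 23.4,   3.2, -40. ]), array([ 14.1,  -8.5, -40. ]), array([ 14.1,   8.9, -40. ])]
```

View pics/w3c.png

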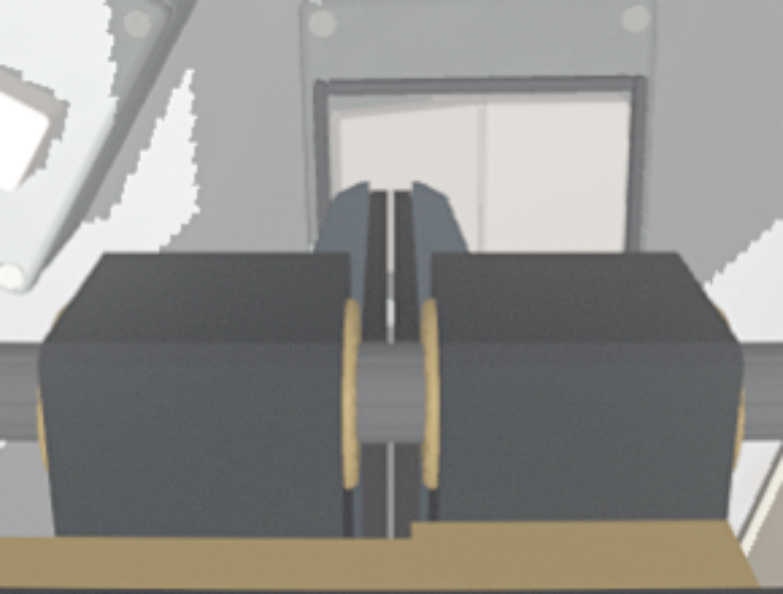

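Call:
servo_tool --series '[[[0,0,0.2,0,0,0,0],[0,0,0.4,0,0,0,0],[0,0,0.6,0,0,0,0],[0,0,0.6,0,0,0,0]]]'

```text
time_s: 6.95
tcp_pos: [0.4631, -0.2499, 0.087]
eef_rot: [0.989, 0.151, -0.0, -0.0]
wrist_force: [0.2, -0.1, -0.1]
finger_gap: 0.0005
```

```bash
python3 go.py 0.464 -0.249 0.09 -72.5
```

```text
t 6.95 tcp [ 0.4631 -0.2499  0.087 ] yaz -72.61 F [ 0.2  -0.08 -0.12] gap 0.0005 q [-0.52  0.34  1.83  0.    0.97  0.75] tilt [-6.e-04  5.e-04 -1.e+00]
(0.464, -0.249, 0.09, -72.5) -> [ 0.12 -0.06 -0.3 ] [-0.04  0.03 -0.11]
```

Call:
servo_tool --series '[[[0,0,0.2,0,0,0,0],[0,0,0.4,0,0,0,0],[0,0,0.4,0,0,0,0]]]'

```text
time_s: 7.25
tcp_pos: [0.4631, -0.2499, 0.083]
eef_rot: [0.989, 0.151, -0.0, -0.0]
wrist_force: [0.8, 0.5, -0.3]
finger_gap: 0.0005
```

```bash
python3 go.py 0.464 -0.249 0.09 -72.5;  python3 - <<'E'
from h import *
p=bot.snapshot('side');B=cv2.resize(p['color'][100:240,330:470,::-1],None,fx=4,fy=4,interpolation=cv2.INTER_CUBIC);cv2.imwrite('pics/m6.png',B)
E
```

```text
t 7.25 tcp [ 0.4631 -0.2499  0.083 ] yaz -72.61 F [ 0.81  0.45 -0.26] gap 0.0005 q [-0.52  0.34  1.84  0.    0.96  0.75] tilt [-5.e-04  4.e-04 -1.e+00]
(0.464, -0.249, 0.09, -72.5) -> [ 0.11 -0.06 -0.7 ] [-0.03  0.02 -0.11]
```

View pics/m6.png

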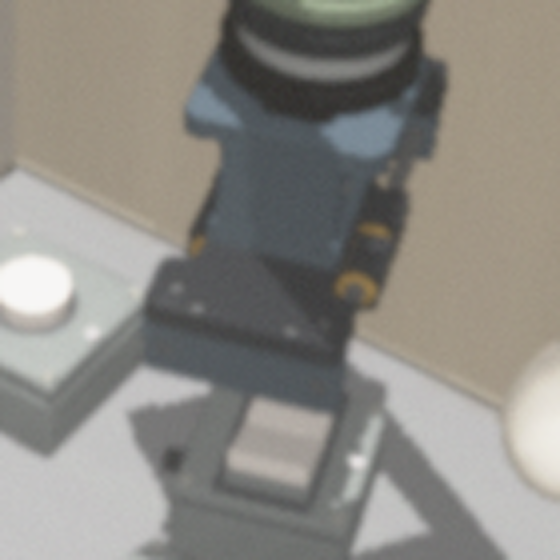

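Call:
servo_tool --series '[[[0,0,0.3,0,0,0,0],[0,0,0.6,0,0,0,0],[0,0,0.6,0,0,0,0]]]'

```text
time_s: 7.6
tcp_pos: [0.4629, -0.2498, 0.0768]
eef_rot: [0.989, 0.151, -0.0, -0.0]
wrist_force: [-0.1, 0.0, -0.4]
finger_gap: 0.0004
```

Call:
servo_tool --series '[[[0,0,0.3,0,0,0,0],[0,0,0.5,0,0,0,0],[0,0,0.5,0,0,0,0]]]'

```text
time_s: 7.9
tcp_pos: [0.463, -0.2499, 0.072]
eef_rot: [0.989, 0.151, -0.0, -0.0]
wrist_force: [1.5, 0.1, 0.3]
finger_gap: 0.0002
```

```bash
python3 go.py 0.464 -0.249 0.09 -72.5;  python3 - <<'E'
from h import *
p=bot.snapshot('side');B=cv2.resize(p['color'][100:240,330:470,::-1],None,fx=4,fy=4,interpolation=cv2.INTER_CUBIC)
w=bot.snapshot('wrist');C=cv2.resize(w['color'][150:330,240:470,::-1],(716,560),interpolation=cv2.INTER_CUBIC)
cv2.imwrite('pics/m7.png',cv2.resize(np.hstack([B,C]),(800,351)))
E
```

```text
t 7.9 tcp [ 0.463  -0.2499  0.072 ] yaz -72.61 F [1.48 0.15 0.32] gap 0.0002 q [-0.52  0.35  1.85  0.    0.94  0.75] tilt [-6.e-04  5.e-04 -1.e+00]
(0.464, -0.249, 0.09, -72.5) -> [ 0.12 -0.06 -1.8 ] [-0.04  0.03 -0.11]
```

View pics/m7.png

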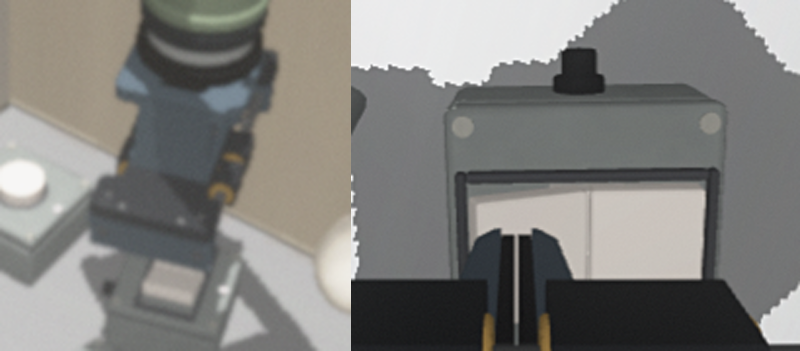

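Call:
servo_tool --series '[[[0,0,0.3,0,0,0,0],[0,0,0.6,0,0,0,0],[0,0,0.6,0,0,0,0]]]'

```text
time_s: 8.3
tcp_pos: [0.4629, -0.2499, 0.0658]
eef_rot: [0.989, 0.151, -0.0, -0.0]
wrist_force: [-0.1, -0.6, -0.6]
finger_gap: 0.0008
```

Call:
servo_tool --series '[[[0,0,0.2,0,0,0,0],[0,0,0.4,0,0,0,0],[0,0,0.4,0,0,0,0]]]'

```text
time_s: 8.6
tcp_pos: [0.4631, -0.25, 0.062]
eef_rot: [0.989, 0.151, -0.0, -0.0]
wrist_force: [0.2, -1.0, -0.9]
finger_gap: 0.0006
```

Call:
servo_tool --series '[[[0,0,0.2,0,0,0,0],[0,0,0.4,0,0,0,0],[0,0,0.4,0,0,0,0]]]'

```text
time_s: 8.9
tcp_pos: [0.4631, -0.2499, 0.058]
eef_rot: [0.989, 0.151, -0.0, -0.0]
wrist_force: [-0.2, 0.5, 0.5]
finger_gap: 0.0006
```

```bash
cat > look.py <<'E'
from h import *
import sys
p=bot.snapshot('side');B=cv2.resize(p['color'][100:240,330:470,::-1],None,fx=4,fy=4,interpolation=cv2.INTER_CUBIC)
w=bot.snapshot('wrist');C=cv2.resize(w['color'][150:330,240:470,::-1],(716,560),interpolation=cv2.INTER_CUBIC)
cv2.imwrite(f'pics/{sys.argv[1]}.png',cv2.resize(np.hstack([B,C]),(800,351)))
F=bot.read_state(); print(F['tcp_pos'].round(4),F['wrist_force'].round(2))
E
python3 look.py m8
```

```text
[ 0.4633 -0.25    0.0583] [-0.26 -0.75  0.81]
```

View pics/m8.png

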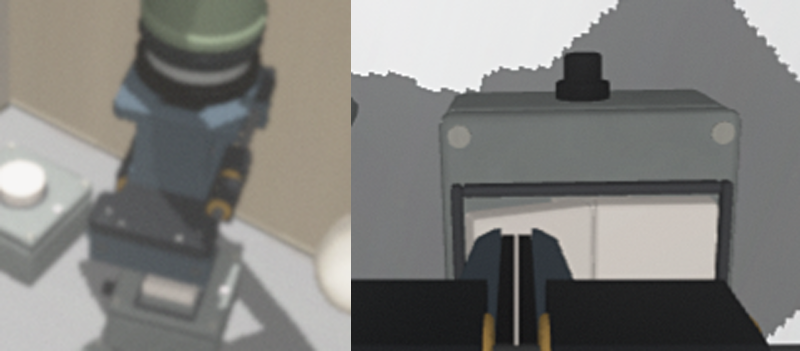

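Run:
```python
from h import *
p=bot.snapshot('side'); cv2.imwrite('pics/s9.png',cv2.resize(p['color'][0:330,270:640,::-1],None,fx=1.8,fy=1.8,interpolation=cv2.INTER_CUBIC))
```

```text
(no output)
```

View pics/s9.png

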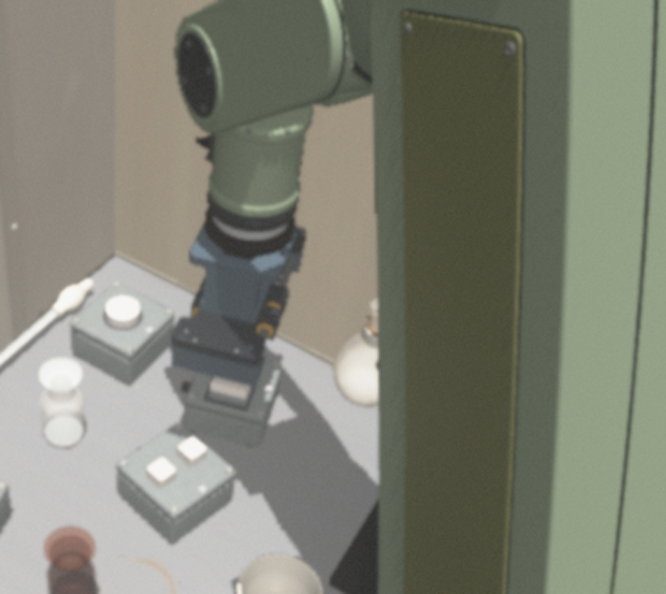

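Call:
servo_tool --series '[[[0,0,0.3,0,0,0,0],[0,0,0.6,0,0,0,0],[0,0,0.6,0,0,0,0]]]'

```text
time_s: 9.35
tcp_pos: [0.4629, -0.2498, 0.0518]
eef_rot: [0.989, 0.151, -0.0, -0.0]
wrist_force: [-0.4, -0.1, 0.4]
finger_gap: 0.0006
```

Call:
servo_tool --series '[[[0,0,0.2,0,0,0,0],[0,0,0.4,0,0,0,0],[0,0,0.4,0,0,0,0]]]'

```text
time_s: 9.65
tcp_pos: [0.4633, -0.25, 0.0482]
eef_rot: [0.989, 0.151, 0.0, -0.0]
wrist_force: [-0.2, -0.2, -0.2]
finger_gap: 0.0004
```

```bash
python3 look.py m9
```

```text
[ 0.4633 -0.2501  0.0483] [-0.09 -0.09 -0.09]
```

View pics/m9.png

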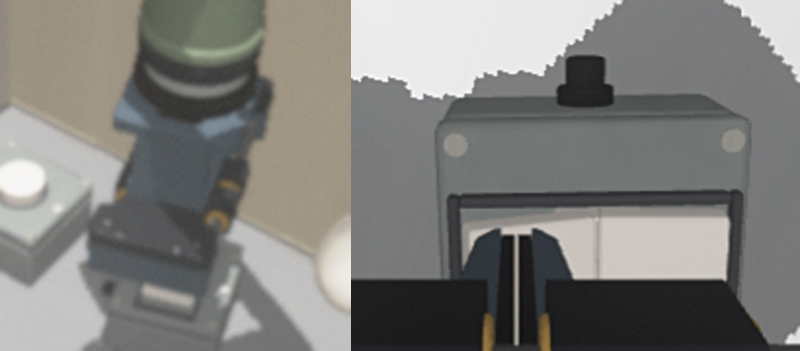

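Call:
servo_tool --series '[[[0,0,0.2,0,0,0,0],[0,0,0.3,0,0,0,0],[0,0,0.3,0,0,0,0]]]'

```text
time_s: 10.05
tcp_pos: [0.4633, -0.25, 0.0453]
eef_rot: [0.989, 0.151, 0.0, -0.0]
wrist_force: [-0.4, 0.3, 0.0]
finger_gap: 0.0004
```

Call:
servo_tool --series '[[[0,0,0.2,0,0,0,0],[0,0,0.3,0,0,0,0],[0,0,0.3,0,0,0,0]]]'

```text
time_s: 10.35
tcp_pos: [0.4633, -0.25, 0.0421]
eef_rot: [0.989, 0.151, -0.0, -0.0]
wrist_force: [-0.4, 1.3, 0.3]
finger_gap: 0.0005
```

```bash
python3 look.py m10
```

```text
[ 0.4632 -0.2502  0.0422] [-0.14  0.52 -0.22]
```

View pics/m10.png

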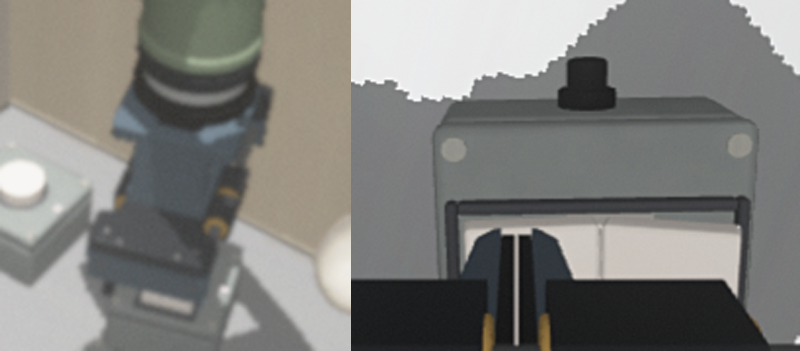

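Call:
servo_tool --series '[[[0,0,0.2,0,0,0,0],[0,0,0.4,0,0,0,0],[0,0,0.4,0,0,0,0]]]'

```text
time_s: 10.75
tcp_pos: [0.4633, -0.2501, 0.0399]
eef_rot: [0.989, 0.151, 0.0, 0.0]
wrist_force: [-3.5, 2.6, 13.5]
finger_gap: 0.0005
```

Call:
servo_tool --series '[[[0,0,0.1,0,0,0,0],[0,0,0.2,0,0,0,0],[0,0,0.2,0,0,0,0]]]'

```text
time_s: 11.05
tcp_pos: [0.4633, -0.2502, 0.0397]
eef_rot: [0.989, 0.151, 0.001, 0.0]
wrist_force: [-5.8, 3.9, 26.7]
finger_gap: 0.0007
```

```bash
python3 look.py m11
```

```text
[ 0.4634 -0.2502  0.0398] [-5.96  3.84 25.6 ]
```

View pics/m11.png

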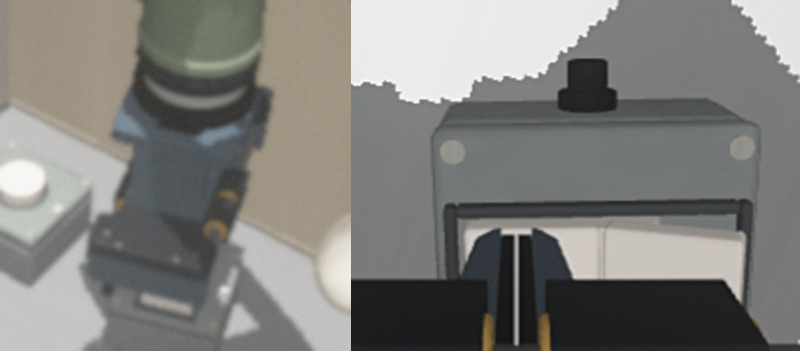

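Call:
servo_tool --series '[[[0,0,-0.5,0,0,0,0],[0,0,-2,0,0,0,0],[0,0,-5,0,0,0,0],[0,0,-5,0,0,0,0]]]'

```text
time_s: 11.55
tcp_pos: [0.4656, -0.2515, 0.0894]
eef_rot: [0.989, 0.151, 0.003, 0.002]
wrist_force: [0.3, 0.5, -0.0]
finger_gap: 0.0007
```

```bash
python3 look.py m12; python3 go.py 0.589 0.010 0.13 -75
```

```text
[ 0.4634 -0.2502  0.0864] [0.14 0.22 0.45]
t 11.65 tcp [ 0.4634 -0.2502  0.0864] yaz -72.61 F [0.14 0.22 0.45] gap 0.0002 q [-0.52  0.34  1.83 -0.    0.97  0.75] tilt [ 7.e-04 -4.e-04 -1.e+00]
(0.589, 0.01, 0.13, -75.0) -> [ 19.77 -21.08  -4.36] [ 0.04 -0.03  2.39]
```

View pics/m12.png

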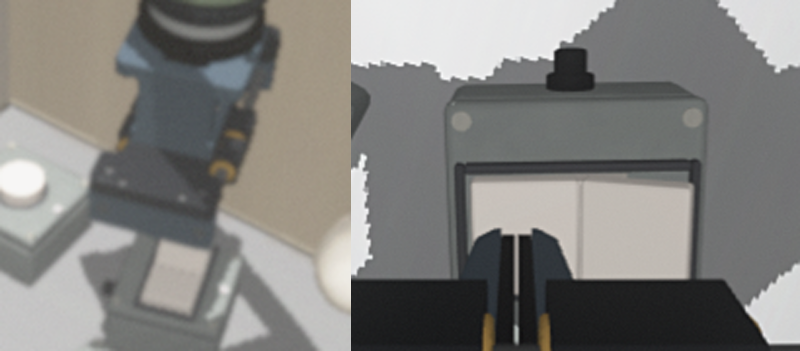

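Call:
servo_tool --series '[[[0,0,-5,0,0,0,0],[4,-4,-6,0,0,2.4,0],[19.8,-21.1,-6,0,0,2.4,0],[19.8,-21.1,-6,0,0,2.4,0],[19.8,-21.1,-6,0,0,2.4,0],[19.8,-21.1,-6,0,0,2.4,0],[19.8,-21.1,-6,0,0,2.4,0],[19.8,-21.1,-6,0,0,2.4,0]]]'

```text
time_s: 12.45
tcp_pos: [0.5903, 0.0148, 0.1443]
eef_rot: [0.991, 0.133, -0.001, -0.001]
wrist_force: [-0.4, -0.9, -0.1]
finger_gap: 0.0005
```

```bash
cat > look2.py <<'E'
from h import *
import sys
tag,label,z=sys.argv[1],sys.argv[2],float(sys.argv[3])
w=bot.snapshot('wrist'); p=bot.snapshot('side')
for q,n in ((w,'wrist'),(p,'side')):
  for ms in bot.masks_of(q,label)[:1]:
    c=max(cv2.findContours(ms['region'].astype(np.uint8),cv2.RETR_EXTERNAL,cv2.CHAIN_APPROX_NONE)[0],key=cv2.contourArea)[:,0,:]
    print(n,label,round(ms['conf'],2),ms['pixel'],cv2.minAreaRect(np.array([atz(q,u,z)[:2]*1000 for u in c]).astype(np.float32)))
s=bot.read_state(); u=proj(p,s['tcp_pos'])[0].astype(int)
x0=min(max(u[0]-110,0),420);y0=min(max(u[1]-110,0),260)
B=cv2.resize(p['color'][y0:y0+220,x0:x0+220,::-1],(400,400),interpolation=cv2.INTER_CUBIC)
C=cv2.resize(w['color'][:400,120:520,::-1],(400,400))
cv2.imwrite(f'pics/{tag}.png',np.hstack([B,C]))
E
python3 look2.py f1 bar_key .0635; python3 go.py 0.589 0.010 0.1 -75
```

```text
wrist bar_key 0.74 [331.5, 244.4] ((592.28857421875, 10.734491348266602), (25.857067108154297, 60.94419479370117), 13.411114692687988)
side bar_key 0.88 [240.7, 276.8] ((589.3912353515625, 12.902584075927734), (29.39084243774414, 68.64334869384766), 13.992738723754883)
t 12.65 tcp [0.5881 0.0095 0.1453] yaz -75.05 F [ 0.75 -0.51 -1.34] gap 0.0005 q [-0.    0.38  1.61 -0.    1.16  1.31] tilt [-2.4e-03 -5.0e-04 -1.0e+00]
(0.589, 0.01, 0.1, -75.0) -> [ 0.11 -0.03  4.53] [-0.01  0.14 -0.05]
```

View pics/f1.png

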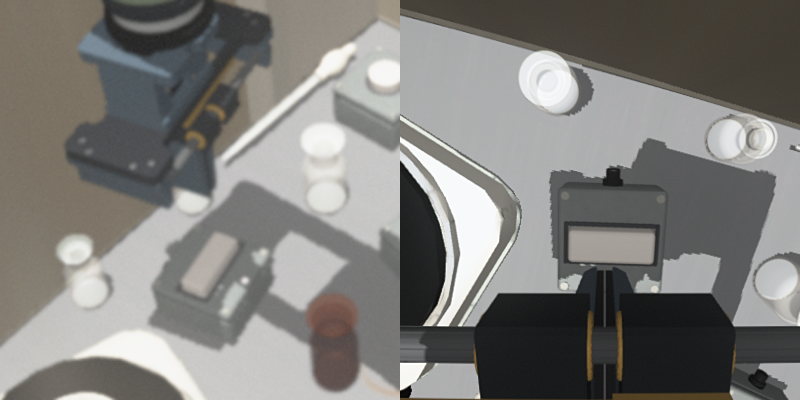

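Run:
```python
from h import *
t=bot.snapshot('top'); s=bot.snapshot('side'); w=bot.snapshot('wrist'); save(s,'s13')
def tri(pa,a,pb,b):
    o1,v1=ray(pa,a);o2,v2=ray(pb,b)
    k=np.linalg.lstsq(np.array([v1,-v2]).T,o2-o1,rcond=None)[0]
    x,y=o1+k[0]*v1,o2+k[1]*v2; return ((x+y)/2).round(3),np.linalg.norm(x-y).round(3)
A=cv2.resize(t['color'][170:330,70:260,::-1],(456,384),interpolation=cv2.INTER_CUBIC)
B=cv2.resize(s['color'][200:460,80:320,::-1],(354,384),interpolation=cv2.INTER_CUBIC)
cv2.imwrite('pics/hp.png',np.hstack([A,B])[:,:800])
save(w,'w13')
```

```text
(no output)
```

View pics/hp.png

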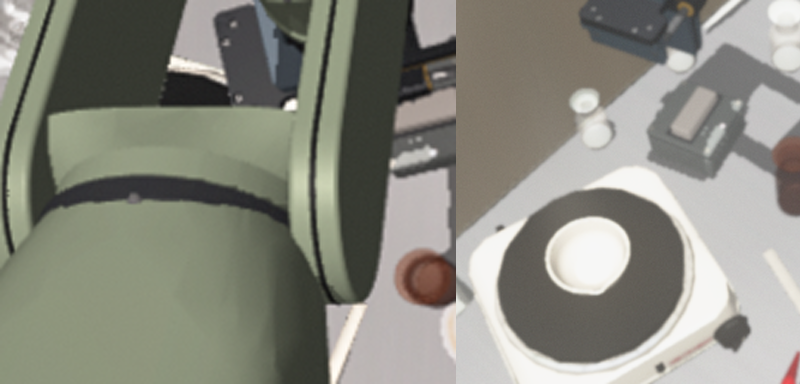

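View pics/w13.png

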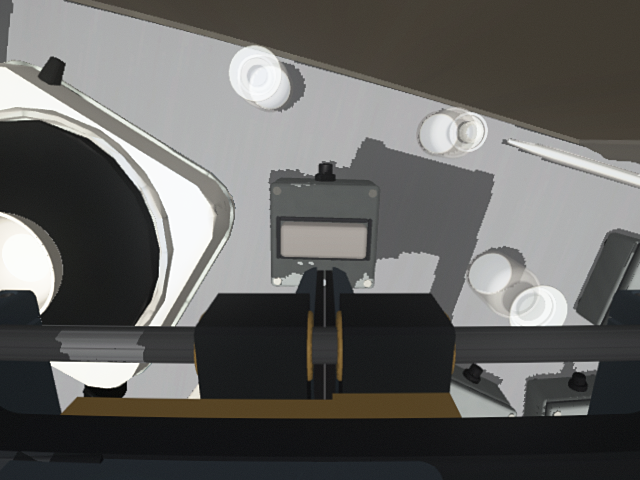

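Run:
```python
from h import *
s=bot.snapshot('side'); w=bot.snapshot('wrist')
def tri(pa,a,pb,b):
    o1,v1=ray(pa,a);o2,v2=ray(pb,b)
    k=np.linalg.lstsq(np.array([v1,-v2]).T,o2-o1,rcond=None)[0]
    x,y=o1+k[0]*v1,o2+k[1]*v2; return ((x+y)/2).round(3),np.linalg.norm(x-y).round(3)
for a in [(228,200),(232,205),(232,215)]: print(tri(w,a,s,(213,315)))
for z in (.04,.06,.08,.1): print(z,[atz(w,a,z)[:2].round(3) for a in [(232,210),(200,290)]], atz(s,(213,315),z)[:2].round(3))
st=bot.read_state(); print(st['time_s'])
```

```text
(array([0.594, 0.085, 0.029]), np.float64(0.009))
(array([0.592, 0.084, 0.03 ]), np.float64(0.004))
(array([0.587, 0.083, 0.035]), np.float64(0.002))
0.04 [array([0.592, 0.082]), array([0.521, 0.095])] [0.585 0.086]
0.06 [array([0.596, 0.079]), array([0.531, 0.09 ])] [0.573 0.093]
0.08 [array([0.601, 0.075]), array([0.54 , 0.086])] [0.562 0.1  ]
0.1 [array([0.605, 0.071]), array([0.549, 0.081])] [0.55  0.107]
12.9
```

Call:
servo_tool --series '[[[0.2,-0.1,3,0,0,0,0],[0.2,-0.1,6,0,0,0,0],[0.2,-0.1,8,0,0,0,0],[0.2,-0.1,9,0,0,0,0],[0.2,-0.1,9.3,0,0,0,0],[0.2,-0.1,9.3,0,0,0,0]]]'

```text
time_s: 13.5
tcp_pos: [0.5913, 0.0117, 0.0538]
eef_rot: [0.991, 0.13, 0.0, 0.0]
wrist_force: [-0.3, -0.5, -0.3]
finger_gap: 0.0008
```

```bash
python3 look2.py f2 bar_key .0635; python3 go.py 0.590 0.011 0.044 -75
```

```text
wrist bar_key 0.91 [325.7, 270.5] ((599.7227172851562, 12.587438583374023), (14.301915168762207, 60.65072250366211), 14.948691368103027)
side bar_key 0.81 [239.1, 278.5] ((588.2090454101562, 13.330547332763672), (27.987483978271484, 68.70574951171875), 14.967840194702148)
t 13.7 tcp [0.5917 0.0119 0.0545] yaz -75.02 F [-0.38  0.1   0.25] gap 0.0005 q [0.   0.46 1.72 0.   0.96 1.31] tilt [ 2.3e-03  1.0e-04 -1.0e+00]
(0.59, 0.011, 0.044, -75.0) -> [-0.19  0.04  1.05] [ 0.03 -0.13 -0.02]
```

View pics/f2.png

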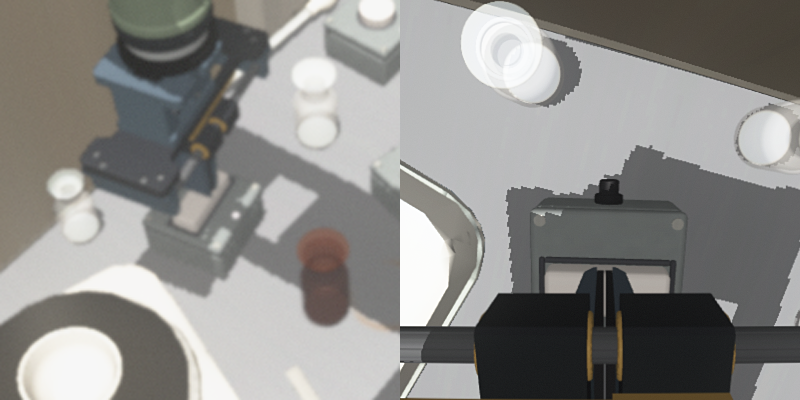

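Call:
servo_tool --series '[[[-0.1,0,0.4,0,0,0,0],[-0.1,0,0.8,0,0,0,0],[-0.1,0,1.1,0,0,0,0],[-0.1,0,1.4,0,0,0,0],[-0.1,0,1.6,0,0,0,0],[-0.1,0,1.6,0,0,0,0]]]'

```text
time_s: 14.3
tcp_pos: [0.5898, 0.0117, 0.037]
eef_rot: [0.991, 0.13, -0.0, -0.0]
wrist_force: [-0.6, 0.6, -0.8]
finger_gap: 0.0002
```

Call:
servo_tool --series '[[[0,0,0.15,0,0,0,0],[0,0,0.3,0,0,0,0],[0,0,0.3,0,0,0,0]]]'

```text
time_s: 14.6
tcp_pos: [0.59, 0.0117, 0.0361]
eef_rot: [0.991, 0.13, 0.0, -0.0]
wrist_force: [-3.9, 0.1, 11.1]
finger_gap: 0.0
```

Call:
servo_tool --series '[[[0,0,0.1,0,0,0,0],[0,0,0.2,0,0,0,0],[0,0,0.2,0,0,0,0]]]'

```text
time_s: 14.9
tcp_pos: [0.59, 0.0117, 0.036]
eef_rot: [0.991, 0.13, 0.001, 0.0]
wrist_force: [-6.7, -0.7, 22.5]
finger_gap: 0.0004
```

```bash
python3 look2.py f3 bar_key .0565; python3 go.py 0.590 0.011 0.044 -75
```

```text
side bar_key 0.74 [240.2, 285.8] ((584.8159790039062, 28.475622177124023), (22.762115478515625, 26.339149475097656), 10.136621475219727)
t 15.1 tcp [0.5901 0.0117 0.036 ] yaz -75.01 F [-6.09 -0.04 22.93] gap 0.0003 q [0.   0.48 1.74 0.   0.92 1.31] tilt [ 1.7e-03  1.0e-04 -1.0e+00]
(0.59, 0.011, 0.044, -75.0) -> [-0.02  0.07 -0.8 ] [ 0.02 -0.09 -0.01]
```

View pics/f3.png

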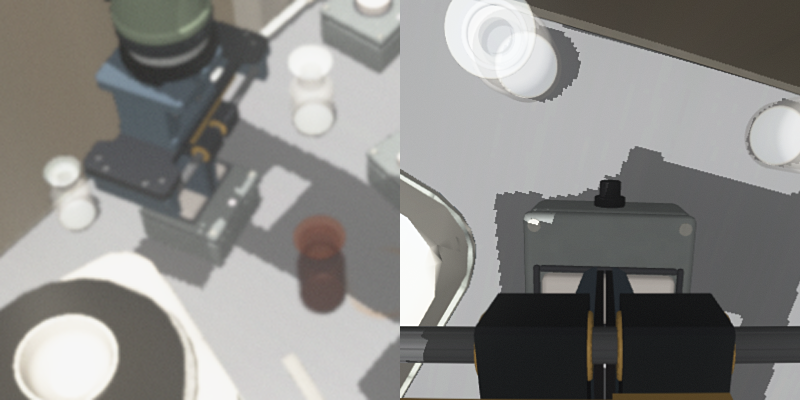

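Call:
servo_tool --series '[[[0,0,-0.5,0,0,0,0],[0,0,-2.5,0,0,0,0],[0,0,-7,0,0,0,0],[0,0,-10,0,0,0,0],[0,0,-12,0,0,0,0],[0,0,-12,0,0,0,0]]]'

```text
time_s: 15.7
tcp_pos: [0.5921, 0.0117, 0.1554]
eef_rot: [0.991, 0.13, 0.004, 0.0]
wrist_force: [0.1, 0.4, -0.5]
finger_gap: 0.0001
```

```bash
python3 look2.py f4 bar_key .0565; python3 go.py 0.608 -0.268 0.155 -60;  python3 - <<'E'
from h import *
p=bot.snapshot('side'); save(p,'s14')
for l in ['bar_key','round_key','rocker']:
    m=bot.masks_of(p,l)
    if m: print(l,m[0]['conf'],m[0]['pixel'])
c=np.hstack([cv2.resize(p['color'][225:335,190:300,::-1],(400,400),interpolation=cv2.INTER_CUBIC),cv2.resize(p['color'][170:250,360:440,::-1],(400,400),interpolation=cv2.INTER_CUBIC)]);cv2.imwrite('pics/f5.png',c)
E
```

```text
wrist bar_key 0.65 [324.2, 241.0] ((591.5291137695312, 10.553876876831055), (24.256826400756836, 60.976707458496094), 13.293375968933105)
side bar_key 0.58 [241.1, 277.3] ((590.7032470703125, 12.523965835571289), (27.082136154174805, 63.84913635253906), 15.797390937805176)
t 15.9 tcp [0.5888 0.0117 0.1505] yaz -75.01 F [-0.23 -0.37 -0.75] gap 0.0001 q [0.   0.37 1.6  0.   1.18 1.31] tilt [-3.3e-03  1.0e-04 -1.0e+00]
(0.608, -0.268, 0.155, -60.0) -> [-5.38 27.51 -0.46] [ -0.08   0.18 -15.01]
bar_key 0.96 [241.0, 278.1]
round_key 0.68 [339.7, 175.9]
rocker 0.84 [400.1, 208.8]
```

View pics/f4.png

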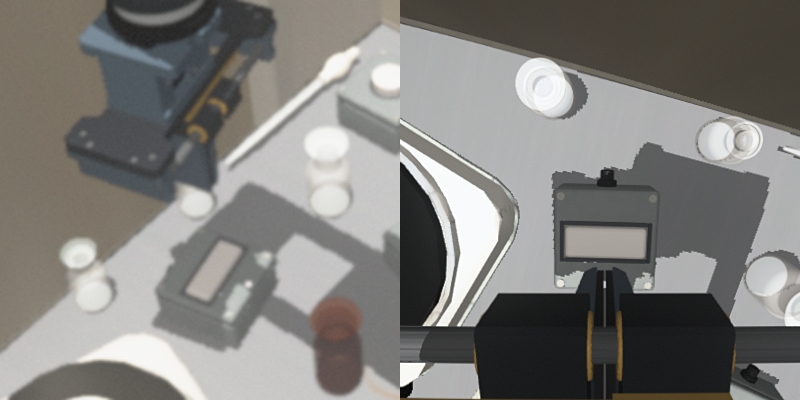

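View pics/f5.png

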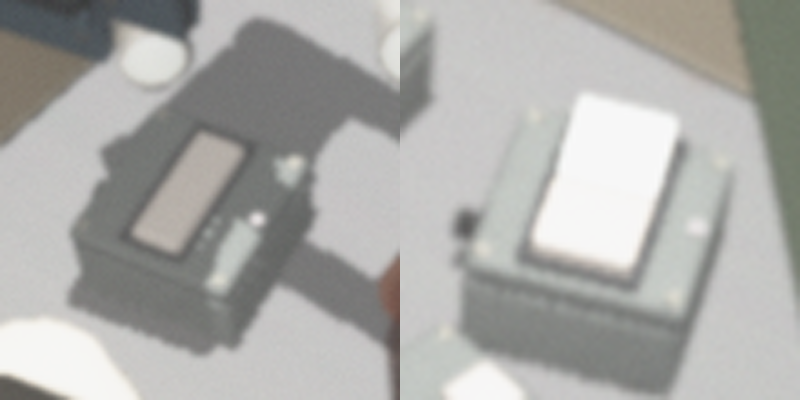

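```bash
python3 go.py 0.609 -0.270 0.15 -60
```

```text
t 16.1 tcp [0.5894 0.0117 0.1512] yaz -75.01 F [-0.13  0.07  0.14] gap 0.0007 q [0.   0.37 1.6  0.   1.18 1.31] tilt [-2.1e-03  1.0e-04 -1.0e+00]
(0.609, -0.27, 0.15, -60.0) -> [-5.39 27.72  0.11] [ -0.05   0.11 -15.01]
```

Call:
servo_tool --series '[[[-5.4,27.7,0,0,0,-15,0],[-5.4,27.7,0,0,0,-15,0],[-5.4,27.7,0,0,0,-15,0],[-5.4,27.7,0,0,0,-15,0],[-5.4,27.7,0,0,0,-15,0],[-5.4,27.7,0,0,0,-15,0],[-5.4,27.7,0,0,0,-15,0],[-5.4,27.7,0,0,0,-15,0]]]'

```text
time_s: 16.9
tcp_pos: [0.6089, -0.2702, 0.1514]
eef_rot: [0.966, 0.258, -0.0, -0.001]
wrist_force: [0.4, -0.8, -0.3]
finger_gap: 0.0004
```

```bash
python3 look2.py h1 round_key .0635; python3 go.py 0.609 -0.270 0.055 -60
```

```text
wrist round_key 0.81 [329.5, 236.3] ((613.7500610351562, -271.43743896484375), (39.435386657714844, 38.40128707885742), 29.90975570678711)
side round_key 0.75 [339.9, 176.6] ((607.89990234375, -265.02337646484375), (38.93351364135742, 47.962406158447266), 37.57710266113281)
t 17.1 tcp [ 0.6094 -0.2683  0.1524] yaz -59.91 F [-0.32 -0.26 -0.19] gap 0.0008 q [-0.43  0.49  1.4   0.    1.25  0.61] tilt [-3.e-04  5.e-04 -1.e+00]
(0.609, -0.27, 0.055, -60.0) -> [-0.12  0.13  9.74] [-0.03 -0.    0.09]
```

View pics/h1.png

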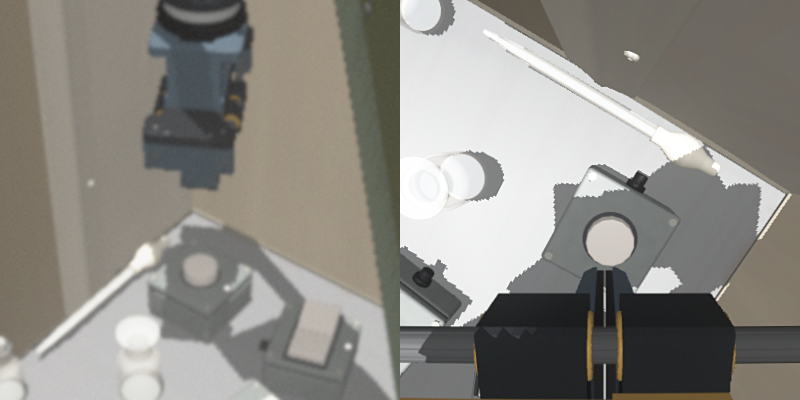

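Call:
servo_tool --series '[[[0,0.1,3,0,0,0,0],[0,0.1,6,0,0,0,0],[0,0.1,8,0,0,0,0],[0,0.1,9,0,0,0,0],[0,0.1,9.7,0,0,0,0],[0,0.1,9.7,0,0,0,0]]]'

```text
time_s: 17.7
tcp_pos: [0.61, -0.2702, 0.0552]
eef_rot: [0.966, 0.259, -0.0, -0.0]
wrist_force: [-0.8, -0.5, 0.5]
finger_gap: 0.0004
```

```bash
python3 look2.py h2 round_key .0635; python3 go.py 0.610 -0.270 0.044 -60
```

```text
wrist round_key 0.97 [337.9, 264.7] ((622.5379638671875, -267.0631408691406), (22.55807876586914, 38.57448959350586), 28.053199768066406)
side round_key 0.69 [337.1, 177.3] ((604.2203369140625, -259.2947998046875), (38.996986389160156, 36.30692672729492), 22.75849151611328)
t 17.9 tcp [ 0.6107 -0.271   0.0567] yaz -60.01 F [ 0.12 -0.55 -0.31] gap 0.0002 q [-0.43  0.57  1.52  0.    1.05  0.61] tilt [ 2.2e-03 -9.0e-04 -1.0e+00]
(0.61, -0.27, 0.044, -60.0) -> [-0.01 -0.12  1.27] [ 0.11 -0.08 -0.01]
```

View pics/h2.png

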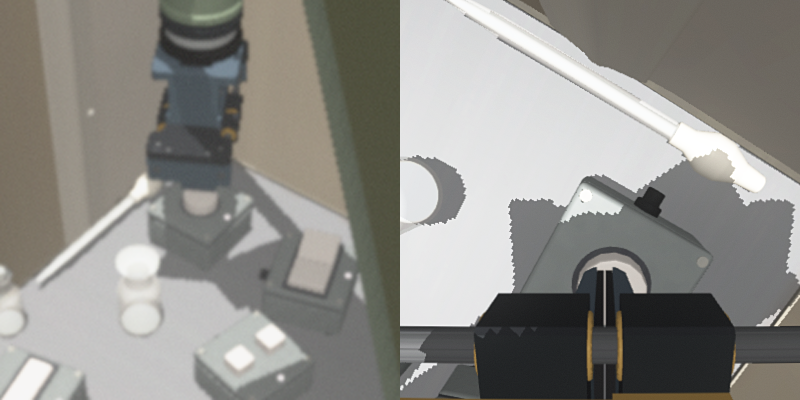

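Call:
servo_tool --series '[[[0,0.2,0.4,0,0,0,0],[0,0.2,0.8,0,0,0,0],[0,0.2,1.1,0,0,0,0],[0,0.2,1.4,0,0,0,0],[0,0.2,1.7,0,0,0,0],[0,0.2,1.8,0,0,0,0],[0,0.2,1.8,0,0,0,0]]]'

```text
time_s: 18.6
tcp_pos: [0.6108, -0.2724, 0.0371]
eef_rot: [0.966, 0.259, -0.0, -0.0]
wrist_force: [0.0, 0.8, 0.8]
finger_gap: 0.0005
```

Call:
servo_tool --series '[[[0,0,0.2,0,0,0,0],[0,0,0.3,0,0,0,0],[0,0,0.3,0,0,0,0]]]'

```text
time_s: 18.9
tcp_pos: [0.6109, -0.2725, 0.0361]
eef_rot: [0.966, 0.259, 0.0, 0.0]
wrist_force: [-3.9, 0.7, 11.2]
finger_gap: 0.0005
```

Call:
servo_tool --series '[[[0,0,0.1,0,0,0,0],[0,0,0.2,0,0,0,0],[0,0,0.2,0,0,0,0]]]'

```text
time_s: 19.2
tcp_pos: [0.6109, -0.2725, 0.0361]
eef_rot: [0.966, 0.259, 0.001, 0.001]
wrist_force: [-6.4, 2.5, 19.1]
finger_gap: 0.0005
```

Call:
servo_tool --series '[[[0,0,-0.5,0,0,0,0],[0,0,-2.5,0,0,0,0],[0,0,-7,0,0,0,0],[0,0,-10,0,0,0,0],[0,0,-14,0,0,0,0],[0,0,-18,0,0,0,0],[0,0,-18,0,0,0,0]]]'

```text
time_s: 19.9
tcp_pos: [0.6141, -0.2738, 0.219]
eef_rot: [0.966, 0.259, 0.005, 0.004]
wrist_force: [0.4, 0.6, 0.1]
finger_gap: 0.0004
```

```bash
python3 look2.py h3 round_key .0565; python3 go.py 0.45 0.15 0.28 0
```

```text
wrist round_key 0.63 [323.4, 224.9] ((611.9064331054688, -273.1107482910156), (34.44622039794922, 33.802547454833984), 74.95682525634766)
side round_key 0.63 [338.8, 175.5] ((609.8861083984375, -269.2257995605469), (33.60032653808594, 42.8888053894043), 37.83047866821289)
t 20.1 tcp [ 0.6102 -0.2721  0.2105] yaz -60.01 F [-0.1  -0.39  0.79] gap 0.0008 q [-0.44  0.46  1.3   0.    1.38  0.61] tilt [-0.0027  0.0014 -1.    ]
(0.45, 0.15, 0.28, 0.0) -> [  7.22 -44.58  -6.85] [-1.800e-01  1.000e-02 -6.001e+01]
```

View pics/h3.png

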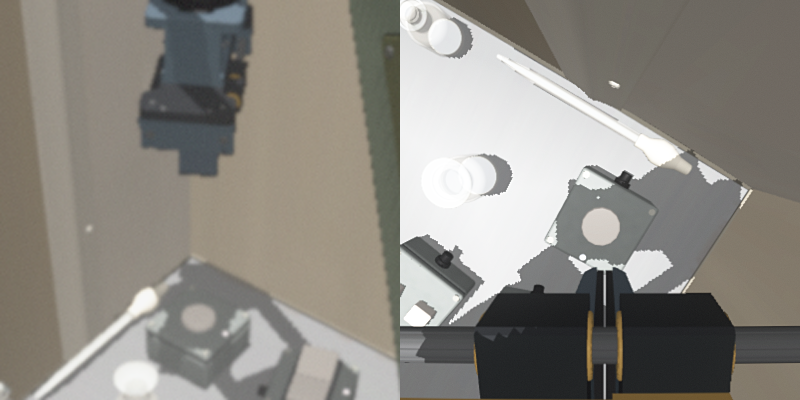

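Call:
servo_tool --series '[[[0,-1,-6.9,0,0,0,0],[7.2,-44.6,-6.9,0,0,-50,0],[7.2,-44.6,-6.9,0,0,-50,0],[7.2,-44.6,-6.9,0,0,-50,0],[7.2,-44.6,-6.9,0,0,-50,0],[7.2,-44.6,-6.9,0,0,-50,0],[7.2,-44.6,-6.9,0,0,-50,0],[7.2,-44.6,-6.9,0,0,-50,0]]]'

```text
time_s: 20.9
tcp_pos: [0.4821, 0.0625, 0.2755]
eef_rot: [0.766, 0.643, -0.001, -0.001]
wrist_force: [0.0, 0.7, -0.2]
finger_gap: 0.0008
```

```bash
python3 go.py 0.25 0.45 0.28 50
```

```text
t 20.9 tcp [0.4821 0.0625 0.2755] yaz -9.92 F [ 0.03  0.66 -0.2 ] gap 0.0008 q [0.11 0.14 1.6  0.   1.4  0.28] tilt [-0.0032 -0.     -1.    ]
(0.25, 0.45, 0.28, 50.0) -> [ 34.17 -29.54  -0.38] [ -0.18  -0.06 -59.92]
```

Call:
servo_tool --series '[[[34,-29.5,-2,0,0,-59,0],[34,-29.5,-2,0,0,-59,0],[34,-29.5,-2,0,0,-59,0],[34,-29.5,-2,0,0,-59,0],[34,-29.5,-2,0,0,-59,0],[34,-29.5,-2,0,0,-59,0],[34,-29.5,-2,0,0,-59,0],[34,-29.5,-2,0,0,-59,0]]]'

```text
time_s: 21.7
tcp_pos: [0.2766, 0.4047, 0.2934]
eef_rot: [0.349, 0.937, -0.001, -0.0]
wrist_force: [0.6, 0.3, -0.7]
finger_gap: 0.0006
```

```bash
python3 fit.py
python3 - <<'E'
from h import *
p=bot.snapshot('top'); q=bot.snapshot('side'); print(bot.read_state()['tcp_pos'].round(3), bot.read_state()['time_s'])
A=cv2.resize(p['color'][170:330,200:440,::-1],(420,280),interpolation=cv2.INTER_CUBIC)
cv2.imwrite('pics/end_top.png',cv2.resize(p['color'][170:330,200:440,::-1],None,fx=3.3,fy=3.3,interpolation=cv2.INTER_CUBIC))
cv2.imwrite('pics/end_side.png',cv2.resize(q['color'][150:370,190:450,::-1],None,fx=2.7,fy=2.7,interpolation=cv2.INTER_CUBIC))
E
```

```text
top [((0, 0), array([256., 527.])), ((0.3, 0), array([254., 368.])), ((0.3, -0.35), array([433., 364.])), ((0.6, -0.265), array([384., 215.]))]
mains_box 0.71 c 474.6 -264.8 wh 92.7 86.6 ang 18.2
fan_box 0.91 c 590.2 9.3 wh 90.5 80.7 ang 13.3
heater_box 0.57 c 611.1 -270.7 wh 85.0 90.5 ang 89.1
jog_box 0.8 c 457.7 -145.9 wh 79.2 89.3 ang 77.6
rocker 0.94 c 470.9 -268.9 wh 37.7 67.9 ang 17.0
bar_key 0.58 c 589.4 9.1 wh 23.8 61.4 ang 14.0
round_key 0.53 c 608.5 -269.7 wh 34.9 35.9 ang 87.5
clear_bottle 0.57 c 588.8 -143.3 wh 40.8 57.5 ang 89.1
side [((0, 0), array([575., 508.])), ((0.3, 0), array([394., 390.])), ((0.3, -0.35), array([501., 246.])), ((0.6, -0.265), array([341., 200.]))]
fan_box 0.92 c 565.6 31.2 wh 69.9 70.0 ang 14.9
rocker 0.23 c 454.8 9.7 wh 40.7 97.4 ang 46.8
brown_bottle 0.97 c 460.7 4.3 wh 39.7 98.0 ang 46.4
clear_bottle 0.75 c 462.5 5.2 wh 39.4 96.8 ang 50.4
[0.278 0.404 0.295] 22.8
```

View pics/end_top.png

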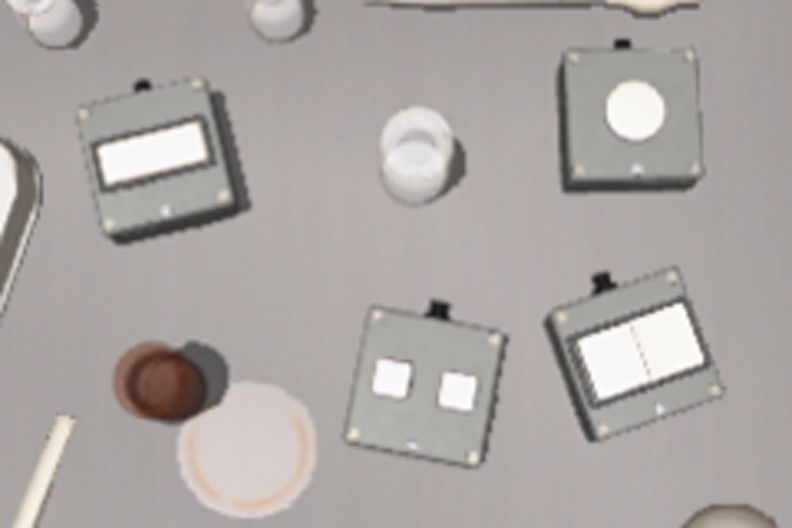

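View pics/end_side.png

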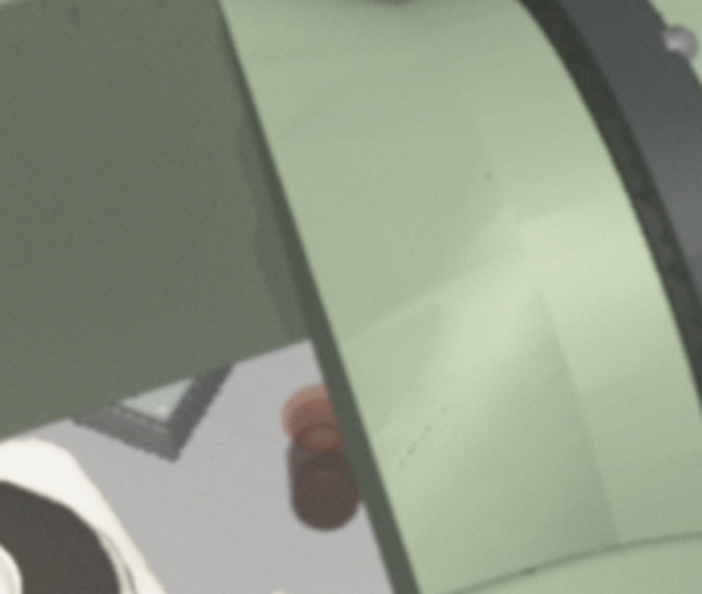

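```bash
python3 -c "
from plant import bot
print(bot.hand_in())"
```

```text
the job is handed in; nothing more can be done
None
```

I pressed all three switches in the order asked, with closed fingers, and handed the job in at about 23 s with the arm clear of everything. The hand-in reports no verdict.

| Switch | Where it stopped | Force at the stop |
|---|---|---|
| Mains rocker, raised half | fully tipped, level half 60 mm up | about 26 N |
| Fan bar key | about 56 mm, fully down | about 23 N |
| Heater round key | about 56 mm, fully down | about 19 N |

- **Final pictures:** The top view shows the rocker tipped and both keys sunk. The four boxes and the clear bottle measured within about 1 mm of where they started. The brown bottle was in its starting place in the top picture; only the side view measured it, within about 1 mm. The jog keys look unchanged. In the last side view the arm hid everything except part of the fan box and the brown bottle.
- **What disagreed:** With the fingers closed, the real fingertips stood about 20 mm behind the reported TCP, not 17 mm ahead of it as described. I noticed this when the side picture showed no finger over the rocker and there was no contact at the expected height. I then lowered in small steps, using force and pictures, until the rocker reached its stop.
- **How the heights were found:** That stop, taken as 60 mm, set the height scale for the other two presses. Both keys then stopped about 3.7 mm lower than the rocker, where 4 mm was expected.

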